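Load the slide carrier from the chiller into the plate reader

TASK

Load the slide carrier (the aluminium plate with three windows) from the chiller into the plate reader: push it along its bay from behind, lying flat, until about a third of its length sticks out past the exit edge under the bridge, take it by that overhanging end, draw it out, and lay it flat on the reader's loading tongue, under the hood, fully home against the stop. Let go of it there. Do not drop it, and leave the plain plate and everything else on the bench where it stands.

Things in the scene. Friction and masses are not known exactly. Their poses are not given: they have to be found in the camera images.
- carrier: Slide carrier to be moved: flat bare-aluminium plate with three windows (37 x 22 mm) along its middle, 160 mm long (its y axis) x 56 wide (x) x 10 thick, about 0.16 kg. Origin: centre of its underside, z up. Starts flat in one of the chiller's two bays, sunk flush between its rails; the front under the bridge, the rear 70 to 100 mm in the open.
- blank: Plain solid aluminium plate without windows, same outline 160 (its y axis) x 56 x 10 mm, in the chiller's other bay; not to be moved. Origin: centre of its underside, z up.
- chiller: Fixed white chilling deck. Origin on the bench under the deck's middle, z up. Deck surface 85 mm up, 170 mm wide (x), 230 long (y); exit edge at y = -115 mm, sheer face below, free air beyond. Two bays along y, centred at x = -42 and 42 mm, 60 mm wide, open at both ends, between rails 10 mm high. Open above behind y = -20 mm.
- bridge (a point): Middle of the underside of the chiller's solid white bridge, 45 mm above the deck, at chiller x = 0, y = -77.5 mm (axes as the chiller's). The bridge is 170 mm wide (x), reaches 57.5 mm either way along y (so it juts 20 mm past the exit edge), is 48 mm high, and stands on thin walls at the deck's two sides.
- reader: Fixed plate reader, 200 mm wide, 190 deep, 180 high. Origin on the bench under its stop face; x points into the reader (the way the carrier slides in), z up. Loading tongue: steel strip 36 mm wide (y = -18 to 18), 12 thick, top 85 mm up, from x = -150 mm to the stop at x = 0, on a 28 mm wide foot at x = -90 to -30 mm and a base 110 mm wide, 12 high.
- stop (a point): Point on the reader's stop face, on the tongue's centre line, level with the tongue's top (axes as the reader's). Carrier home: its long axis along x, leading short end against the stop face, lying on the tongue, so its origin is 80 mm before this point.
- hood (a point): Middle of the underside of the reader's grey hood, 35 mm above the tongue's top, at reader x = -27.5 mm. The hood covers x = -55 to 0 mm, is 130 mm wide and 50 mm high; under it two cheeks leave a way 68 mm wide about the centre line.
- reagent: Amber reagent bottle, 70 mm diameter, 140 mm tall, loose bystander; origin: centre of its underside.
- beaker: Glass beaker, 68 mm diameter, 65 mm tall, loose bystander; origin: centre of its underside.
- tuberack: Blue tube rack full of capped tubes, 100 x 190 x 86 mm, loose bystander; origin: centre of its underside.
- tipbox: Pipette-tip box, 122 x 87 x 70 mm tall, loose bystander; origin: centre of its underside.
- washbottle: White plastic bottle with red cap, 64 mm diameter, 150 mm tall, loose bystander; origin: centre of its underside.
- jar: Glass jar with steel lid, 66 mm diameter, 75 mm tall, loose bystander; origin: centre of its underside.
- timer: Small white bench timer, 70 x 70 x 22 mm tall, loose bystander; origin: centre of its underside.
There are look-alikes about, which are no part of the job. What is shaped like the carrier but purple is not meant.

How it is judged (in metres and radians):
On the way:
1. the carrier lies flat on the chiller's deck with 30 to 78 mm of its length overhanging the exit edge (y of carrier in the frame of chiller between -0.113 and -0.065 m and x of carrier in the frame of chiller between -0.07 and 0.07 m and z of carrier in the frame of chiller between 0.082 and 0.089 m and angle between carrier's own z axis and vertical below 0.06 rad), for 0.2 s.
At the end, for the whole second after the job is handed in: The windowed carrier lies level on the reader's tongue, long axis along it (within 0.1 rad and 8 mm of the centre line), its leading end within 4.5 mm of the stop face, at rest and released; the plain plate is within 20 mm and every bystander within 30 mm of where it began (x of carrier in the frame of reader between -0.0845 and -0.076 m and y of carrier in the frame of reader between -0.008 and 0.008 m and z of carrier in the frame of reader between 0.082 and 0.089 m and angle between carrier's own z axis and vertical below 0.05 rad and angle between the y axis of carrier and the x axis of reader, either way round below 0.1 rad and linear speed of carrier below 0.02 m/s and contact force between the fingers and carrier below 0.1 N and distance of blank from where it was at the start of the episode below 0.02 m and distance of each of reagent, beaker, tuberack, tipbox, washbottle, jar, timer from where it was at the start of the episode below 0.03 m); the robot touches nothing.
It fails at once if the carrier is dropped (its centre falls below the level of the deck and tongue) (height (world z) of carrier below 0.065 m).
It fails at once if the blank plate is shifted more than 20 mm (distance of blank from where it was at the start of the episode above 0.02 m).
It fails at once if a bystander is shifted more than 30 mm or knocked over (distance of any of reagent, beaker, tuberack, tipbox, washbottle, jar, timer from where it was at the start of the episode above 0.03 m or angle between any of reagent, beaker, tuberack, tipbox, washbottle, jar, timer's own z axis and vertical above 0.4 rad).
It also fails if it takes over 69 s, if anything falls off the work surface, if the arm or the gripper's body presses on something with over 40 N, if the wrist force passes 120 N, or if a joint passes its speed limit or range.

ROBOT

A 6-joint arm with a two-finger parallel gripper is mounted at the origin on the work surface. World frame = base frame: x ahead of the robot, y to its left, z up, the work surface at z = 0. Lengths are in m, angles in degrees, forces in N, time in s.
With the tool pointing down it reaches from about 0.4 to 0.825 m from the base axis. Payload 7 kg.
Tool frame: the origin (TCP) lies at the centre of the arm's flange, where the gripper is bolted on; the fingertips stand 178 mm ahead of it and the grasp point (between the pads) lies 159 mm ahead of it (tip_reach is the distance from the TCP to the fingertips, in m); z points along the fingers, y is the line along which they close (so a half turn about z gives the same grasp; the last joint's range is limited). The gripper opens to 88 mm and grips with 3 to 60 N. Pads are 19 mm wide; open, the fingers measure 130 mm over their backs; the gripper's body (78 mm by 193 mm) begins 47 mm behind the grasp point.
Start: joints at [-50.357, 20.546, 0.682, 0, -70.136, -16.507], TCP at [0.265, -0.621, 0.405] pointing down, gripper open.
Joint ranges: [-176.03, 176.03], [-82.01, 121.73], [-58.28, 71.71], [-173.87, 95.51], [-174.79, -0.11], [-173.66, 173.66]. Speed limits (degrees/s): [136.94, 136.94, 172.46, 180, 180, 180].

INTERFACE

Orientations are given as [roll, pitch, yaw] about the fixed x, y, z axes, in that order (R = Rz(yaw) Ry(pitch) Rx(roll)).
In Python, from plant import * gives the robot as it stands.
- The arm moves only by the shell command python3 -m handwheel 'ROWS'. ROWS is JSON, a list of rows, each a list of 7 numbers: the opening, from -1 (shut) to 1 (fully open), then the shift along the tool's x, y, z as a fraction of full scale, then the turn, a rotation vector about the tool's x, y, z as a fraction of full scale. A call has 1 to 5 rows; each row shifts and turns the commanded pose from where the row before left it, along the tool's axes as they then stand; what a row does not reach is not made up. Full scale, the value 1, is 0.025 m for a shift and 6 degrees for a turn. A row lasts 1/8 s, in which the tool goes at most 62.5 mm and 10.7 degrees, less where a joint would pass 70% of its speed; a pose out of reach is approached as far as the arm can. A call with a number of a shift or a turn outside -1 to 1 is refused whole. A call with a gripper value outside its range is refused whole. The fingers move at their own pace and stop on an object; the grip force is fixed at half the most. Time passes only in rows, so rows that do not move let the fingers close. It gives the time, the measured TCP pose, the force, the opening and the grip force at its end, in the units of the state.
- get_obs(): the state, without advancing time (a new reading comes with each control period).
- snapshot(name): name is "side" or "top" or "wrist"; returns a dict with "color" (480x640x3 uint8, red, green, blue), "fx", "fy", "cx", "cy" (pixels), "R" (3x3) and "t" (3): a world point X has camera coordinates R X + t; the wrist camera has in their place "tool_from_camera" (4x4, takes a point from camera to tool coordinates, whose origin is the TCP and whose axes are the flange's). Camera axes: x right, y down, z forward; pixel columns grow to the right and rows downward; lengths in m; the calibration is good to about 2 mm. The wrist camera is an equidistant fisheye: a pixel r from the principal point sees the ray r / f radians off the axis. A picture is of the moment at which its call begins: read the wrist's pose just before it. There is no depth.
- close_job(): hands the job in; it is judged then, once.
The state is a dict: "clock": time; "joint_pos": joint angles; "qvel": joint speeds; "tau": joint torques, N m; "tool_pos": TCP position; "orientation": TCP orientation; "force": force on the tool from outside, world axes, zero at the start; "moment": the same for the moment, N m; "opening": finger opening in m; "gripper_force": force on a finger pad.
Only numpy, scipy, OpenCV 4.12 (cv2) and the standard library are available. Lean on these libraries where they do the work, as an engineer would, in place of code of your own. Each camera call takes 0.05 s, during which the arm holds its last target. There are 200 camera calls.

## Working session

There is one attempt and no reset: what is moved stays moved. The work goes in short steps, Python scripts to look and compute and a shell command to move; the robot and the scene stay as the last step left them, time stands still between calls to the robot, and variables do not carry over. Pictures are saved under pics/ and viewed, at most 10 in all, crops included, and the job is handed in when it is done.

```bash
ls; mkdir -p pics; python3 - <<'E'
from plant import *
import cv2,numpy as np
o=get_obs();print(o)
for n in("top","side"):
    s=snapshot(n);cv2.imwrite(f"pics/{n}0.png",s["color"][:,:,::-1]);print(n,s["fx"],s["fy"],s["cx"],s["cy"],s["R"],s["t"])
    np.savez(f"{n}.npz",**{k:s[k] for k in("fx","fy","cx","cy","R","t","color")})
E
```

```text
pics
{'clock': 0.0, 'joint_pos': array([-5.03568668e+01,  2.05932607e+01,  6.33149474e-01, -2.15012112e-02,
       -7.01370927e+01, -1.65083866e+01]), 'qvel': array([ 0.05513734,  0.02826558, -0.042729  , -0.02970743, -0.12222768,
       -0.02239237]), 'tau': array([ 6.16699726e-04, -5.82724428e+01,  2.93059319e+01,  6.99745819e+00,
        7.07093335e-03, -1.25412780e-04]), 'tool_pos': array([ 0.26514392, -0.62052764,  0.40369275]), 'orientation': array([ 1.79901059e+02, -8.24482512e-03, -1.56872569e+02]), 'force': array([-0.40435664,  0.08870658, -0.27557855]), 'moment': array([-0.01092894,  0.04584657,  0.00803443]), 'gripper_force': 0.0, 'opening': 0.08736145862093378}
top 501.42084464541284 501.42084464541284 313.09076865126013 241.98160373951129 [[-0.01924559 -0.99975083  0.01130879]
 [-0.99460333  0.01799069 -0.10217904]
 [ 0.10195013 -0.01321426 -0.99470174]] [-0.02033715  0.51843288  1.10637913]
side 460.2850706690161 460.2850706690161 314.8117234140916 233.1198152043283 [[-0.90992581 -0.41443225 -0.01676132]
 [-0.30258529  0.69090948 -0.65657158]
 [ 0.28368499 -0.59235969 -0.75407746]] [0.44165791 0.25000411 1.02638156]
```

View pics/top0.png

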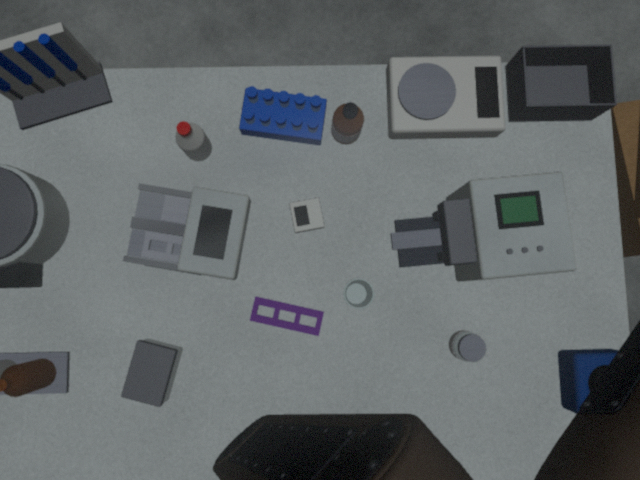

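View pics/side0.png

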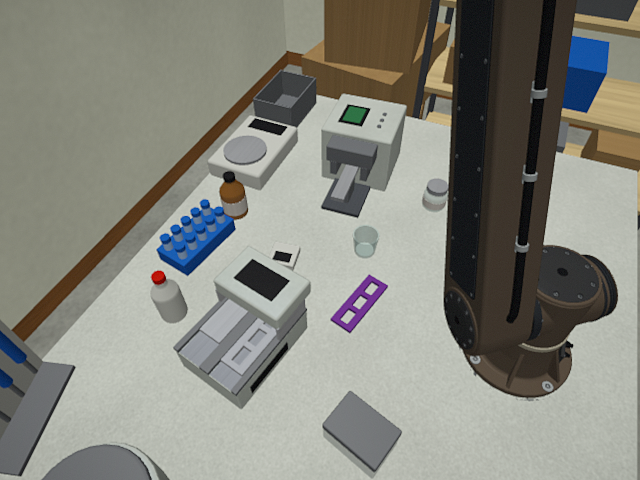

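The top view shows the chiller at (190,230), with its exit towards image right, and the reader at about (480,228) with its tongue pointing left. Things that could be taken for the carrier:
- the windowed aluminium plate in the chiller's lower bay at (160,246)
- the plain plate in the upper bay at (162,208)
- the purple windowed plate at (287,315), a decoy

I choose the plate at (160,246) and check it in a close crop.

```bash
python3 - <<'E'
import cv2
a=cv2.imread("pics/top0.png")
cv2.imwrite("pics/c1.png",cv2.resize(a[175:285,118:256],None,fx=5.4,fy=5.4,interpolation=cv2.INTER_CUBIC))
cv2.imwrite("pics/c2.png",cv2.resize(a[165:285,380:580],None,fx=4,fy=4,interpolation=cv2.INTER_CUBIC))
E
```

```text
(no output)
```

View pics/c1.png

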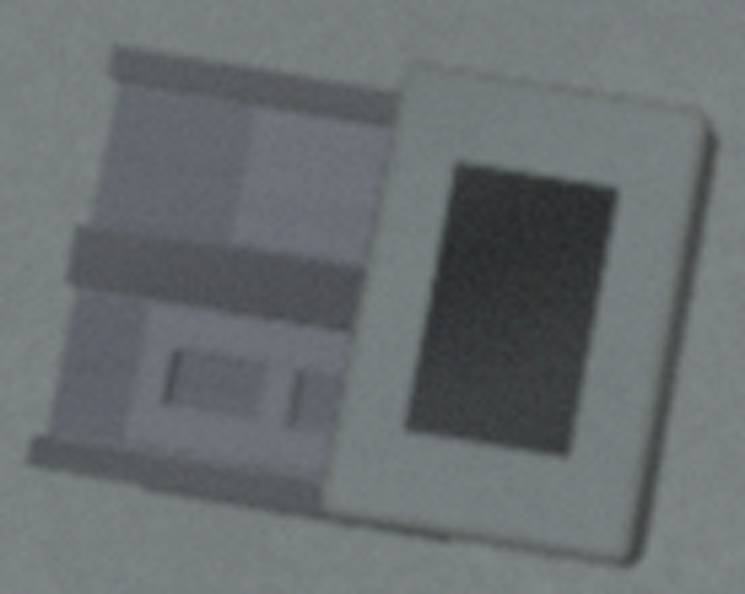

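View pics/c2.png

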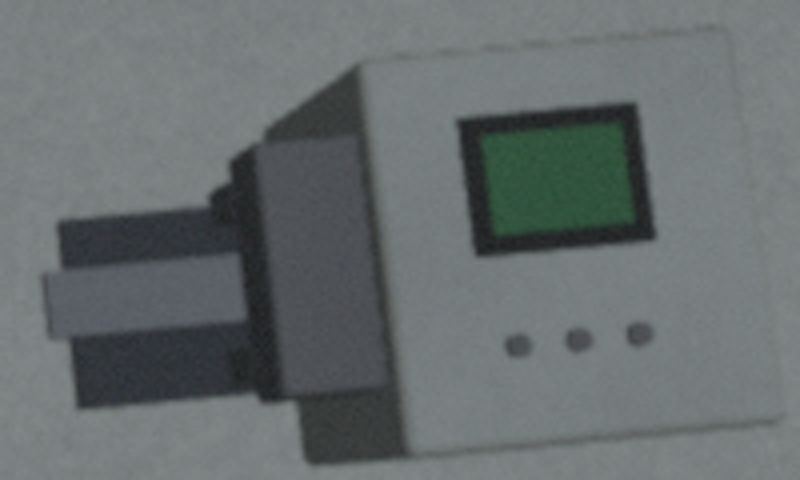

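The lower-bay plate has windows (two are visible at crop (215,382) and (315,400)), so it is the carrier. The blank has none. Next I fit the chiller and reader poses from the corner pixels.

```bash
cat > h.py <<'E'
import numpy as np
from scipy.optimize import least_squares
def cam(n):
    c=np.load(f"{n}.npz"); return c
def proj(c,X):
    p=np.atleast_2d(X)@c["R"].T+c["t"]; return np.c_[c["fx"]*p[:,0]/p[:,2]+c["cx"],c["fy"]*p[:,1]/p[:,2]+c["cy"]]
def back(c,uv,z):
    uv=np.atleast_2d(uv).astype(float); d=np.c_[(uv[:,0]-c["cx"])/c["fx"],(uv[:,1]-c["cy"])/c["fy"],np.ones(len(uv))]@c["R"]
    o=-c["R"].T@c["t"]; return o+d*((z-o[2])/d[:,2])[:,None]
def W(pose,L):
    x,y,a=pose; L=np.atleast_2d(L).astype(float); c,s=np.cos(a),np.sin(a)
    return np.c_[x+c*L[:,0]-s*L[:,1],y+s*L[:,0]+c*L[:,1],L[:,2]]
def fit(c,L,uv,p0):
    r=least_squares(lambda p:(proj(c,W(p,L))-uv).ravel(),p0,loss="soft_l1"); return r.x,r.fun.reshape(-1,2)
E
python3 - <<'E'
from h import *
c=cam("top")
k=lambda a,s,ox,oy:(np.array(a)+.5)/s-.5+[ox,oy]
L=np.array([[85,-20,178],[85,-135,178],[-85,-135,178],[-85,-20,178],[77,115,95],[-85,115,95],[8,115,95],[-8,115,95],[85,115,95]])/1e3
uv=k([[408,62],[716,108],[640,568],[322,512],[117,80],[28,465],[76,227],[68,285],[113,47]],5.4,118,175)
p,r=fit(c,L,uv,[.55,.3,-.15]);print("chiller",p,np.degrees(p[2]));print(r.round(1))
e=back(c,k([[150,315],[125,450]],5.4,118,175),.095);b=back(c,k([[250,120],[234,230]],5.4,118,175),.095)
ca,sa=np.cos(p[2]),np.sin(p[2])
for q in(e,b): d=q[:,:2]-p[:2];print("plate rear local",np.c_[d@[ca,sa],d@[-sa,ca]])
L=np.array([[0,100,180],[190,100,180],[190,-100,180],[0,-100,180],[-55,65,170],[-55,-65,170],[-150,18,85],[-150,-18,85]])/1e3
uv=k([[360,63],[728,27],[785,420],[408,457],[256,141],[285,397],[42,273],[52,340]],4,380,165)
p,r=fit(c,L,uv,[.55,-.3,-1.5]);print("reader",p,np.degrees(p[2]));print(r.round(1))
for n,uv,z in(("reag",(348,106),.14),("beaker",(357,290),.065),("timer",(307,215),.022),("jar",(470,345),.07),("wash",(183,127),.15),("rack",(285,105),.086),("tip",(157,365),.07)):
  print(n,back(c,uv,z)[0].round(3))
E
```

```text
chiller [ 0.5392925   0.24222081 -0.17855793] -10.230615601849832
[[-0.4 -0.9]
 [-0.  -0.2]
 [-1.  -0. ]
 [-0.6  0.9]
 [-0.7 -2.2]
 [ 0.9  1.2]
 [ 0.6  2.1]
 [ 0.6 -1.3]
 [ 0.8  0.2]]
plate rear local [[-0.01742938  0.0817998 ]
 [-0.07108841  0.08119367]]
plate rear local [[0.06512172 0.05784286]
 [0.02093764 0.05575412]]
reader [ 0.52245819 -0.34704535 -1.49464141] -85.63664466764124
[[-0.8 -1.3]
 [ 1.5 -1. ]
 [ 2.1  0.7]
 [ 0.2  0.7]
 [-1.5 -0. ]
 [-0.7  0.8]
 [ 0.4 -0.2]
 [-0.3 -0.3]]
reag [ 0.791 -0.107  0.14 ]
beaker [ 0.408 -0.122  0.065]
timer [ 0.581 -0.017  0.022]
jar [ 0.286 -0.36   0.07 ]
wash [0.748 0.234 0.15 ]
rack [0.816 0.027 0.086]
tip [0.258 0.305 0.07 ]
```

```bash
python3 - <<'E'
from scipy.spatial.transform import Rotation as R
import numpy as np
from plant import *
print(snapshot("wrist")["tool_from_camera"].round(3))
def sol(Rt,j1,d):
    # Rt = Rz(j1)Ry(d) Rx(a)Ry(b) T0 Rz(-j6) ; T0: tool z along forearm x
    T0=np.array([[0,0,1],[0,1,0],[-1,0,0]],float)
    M=R.from_euler('ZY',[j1,d],degrees=True).inv()*R.from_matrix(Rt)*R.from_matrix(np.eye(3))
    t=M.as_matrix()@[0,0,1]; b=np.arccos(t[0]); a=np.arctan2(t[1],-t[2])
    B=R.from_euler('XY',[a,b])*R.from_matrix(T0)
    g=(B.inv()*M).as_rotvec(); return np.degrees([a,b]), -np.degrees(g[2])
def tool(yaw,lean_dir,t):
    # down tool with yaw, then tip direction leaned toward lean_dir (world angle) by t
    D=R.from_euler('xyz',[180,0,yaw],degrees=True); h=np.radians(lean_dir)
    ax=np.cross([0,0,-1],[np.cos(h),np.sin(h),0]); return (R.from_rotvec(np.radians(t)*ax)*D).as_matrix()
print("calib",sol(tool(-156.87,0,0),-50.36,20))
for d in (20,35,50):
  for t in(0,20,35):
    print(d,t,"push",sol(tool(-100.2,-100.2,t),33,d),"grasp",sol(tool(-100.2,79.8,t),3,d),"reader",sol(tool(94.4,-85.6,t),-14,d))
E
```

```text
[[-0.    -0.958 -0.286  0.077]
 [ 1.    -0.001  0.002  0.   ]
 [-0.002 -0.286  0.958  0.02 ]
 [ 0.     0.     0.     1.   ]]
calib (array([-1.6923378e-15,  7.0000000e+01]), np.float64(73.48999999999998))
20 0 push (array([3.3846756e-15, 7.0000000e+01]), np.float64(46.800000000000004)) grasp (array([3.3846756e-15, 7.0000000e+01]), np.float64(76.80000000000003)) reader (array([1.6923378e-15, 7.0000000e+01]), np.float64(-71.60000000000001))
20 20 push (array([-14.51380637,  84.18109219]), np.float64(43.51578181334361)) grasp (array([21.24899765, 66.74747418]), np.float64(84.71293662338925)) reader (array([-20.98512542,  64.98588949]), np.float64(-79.71824272405328))
20 35 push (array([-24.82053221,  95.09425908]), np.float64(43.45013124657754)) grasp (array([37.60653911, 66.21884625]), np.float64(91.277475816652)) reader (array([-37.55685532,  63.23727415]), np.float64(-86.99570534829012))
35 0 push (array([5.8241105e-15, 5.5000000e+01]), np.float64(46.800000000000004)) grasp (array([3.88274033e-15, 5.50000000e+01]), np.float64(76.80000000000001)) reader (array([3.88274033e-15, 5.500000
[... 487 characters left out ...]
.57366881163347))
50 0 push (array([1.48441941e-14, 4.00000000e+01]), np.float64(46.80000000000002)) grasp (array([4.9480647e-15, 4.0000000e+01]), np.float64(76.80000000000003)) reader (array([ 0., 40.]), np.float64(-71.60000000000001))
50 20 push (array([-17.6545063 ,  55.29500781]), np.float64(34.74837430998165)) grasp (array([31.46178482, 39.64176407]), np.float64(101.21417350640162)) reader (array([-31.90320081,  37.88540034]), np.float64(-96.67160871205463))
50 35 push (array([-26.81156089,  67.96810416]), np.float64(30.363549933479142)) grasp (array([52.64788027, 44.62683912]), np.float64(117.02076223005474)) reader (array([-54.52530222,  41.93676806]), np.float64(-114.12738925145202))
```

```bash
cat > plan.py <<'E'
# usage: plan.py frame(c|r|w) lx ly z yaw lean tilt reach nrot nshift : point at 'reach' ahead of TCP goes to local (lx,ly), height z
import sys,numpy as np
from scipy.spatial.transform import Rotation as R
from plant import get_obs
from h import W
F={"c":(.5393,.2422,-.1786),"r":(.5225,-.3470,-1.4946),"w":(0,0,0)}
def tool(yaw,lean,t):
    D=R.from_euler('xyz',[180,0,yaw],degrees=True); h=np.radians(lean)
    return R.from_rotvec(np.radians(t)*np.cross([0,0,-1],[np.cos(h),np.sin(h),0]))*D
if __name__=="__main__":
    f=sys.argv[1]; lx,ly,z,yaw,lean,t,reach=map(float,sys.argv[2:9]); nr,ns=int(sys.argv[9]),int(sys.argv[10])
    o=get_obs(); R0=R.from_euler('xyz',o["orientation"],degrees=True); R1=tool(yaw,lean,t)
    T=W(F[f],[lx,ly,z])[0]-R1.apply([0,0,reach])
    rv=np.degrees((R0.inv()*R1).as_rotvec())/6; sh=R1.inv().apply(T-o["tool_pos"])/.025
    print("t",round(o["clock"],2),"j",o["joint_pos"].round(0),"F",o["force"].round(1),"TCP",T.round(3))
    print("turn total",rv.round(2),"per row",(rv/nr).round(3)); print("shift total",sh.round(2),"per row",(sh/ns).round(3))
E
python3 plan.py c -.042 .118 .20 -100.2 -100.2 20 .178 15 45
```

```text
t 0.15 j [-50.  21.   1.  -0. -70. -17.] F [-0.4  0.3 -0.8] TCP [0.53  0.426 0.367]
turn total [ 1.66  3.06 -9.34] per row [ 0.111  0.204 -0.623]
shift total [-40.97  -3.   -13.35] per row [-0.91  -0.067 -0.297]
```

```bash

python3 -m handwheel '[[-1,0,0,0,0.166,0.306,-0.934],[-1,0,0,0,0.166,0.306,-0.934],[-1,0,0,0,0.166,0.306,-0.934],[-1,0,0,0,0.166,0.306,-0.934],[-1,0,0,0,0.166,0.306,-0.934]]'
python3 -m handwheel '[[-1,0,0,0,0.166,0.306,-0.934],[-1,0,0,0,0.166,0.306,-0.934],[-1,0,0,0,0.166,0.306,-0.934],[-1,0,0,0,0.166,0.306,-0.934],[-1,0,0,0,0.166,0.306,-0.934]]'
python3 -m handwheel '[[-1,-0.9,-0.07,-0.3,0,0,0],[-1,-0.9,-0.07,-0.3,0,0,0],[-1,-0.9,-0.07,-0.3,0,0,0],[-1,-0.9,-0.07,-0.3,0,0,0],[-1,-0.9,-0.07,-0.3,0,0,0]]'
python3 plan.py c -.042 .118 .20 -100.2 -100.2 20 .178 1 40
```

```text
clock: 0.78
tool_pos: [0.2652, -0.6206, 0.4042]
orientation: [-177.4, -10.1, -128.8]
force: [-0.0, -0.7, 0.1]
opening: 0.0431
gripper_force: 0.0
clock: 1.4
tool_pos: [0.2652, -0.6206, 0.4043]
orientation: [180.0, -20.1, -100.0]
force: [0.5, -0.3, 0.1]
opening: 0.0008
gripper_force: 0.0
clock: 2.02
tool_pos: [0.2949, -0.5048, 0.4011]
orientation: [-180.0, -20.0, -100.2]
force: [0.7, -0.8, 0.7]
opening: 0.0008
gripper_force: 0.0
t 2.02 j [-36.   8. -28.  25. -48.  10.] F [ 0.7 -0.8  0.7] TCP [0.53  0.426 0.367]
turn total [-0.01 -0.01 -0.01] per row [-0.005 -0.007 -0.006]
shift total [-36.45  -2.65 -11.83] per row [-0.911 -0.066 -0.296]
```

Tracking is good, so I continue.

```bash

python3 -m handwheel '[[-1,-0.91,-0.066,-0.296,0,0,0],[-1,-0.91,-0.066,-0.296,0,0,0],[-1,-0.91,-0.066,-0.296,0,0,0],[-1,-0.91,-0.066,-0.296,0,0,0],[-1,-0.91,-0.066,-0.296,0,0,0]]' | head -2
python3 -m handwheel '[[-1,-0.91,-0.066,-0.296,0,0,0],[-1,-0.91,-0.066,-0.296,0,0,0],[-1,-0.91,-0.066,-0.296,0,0,0],[-1,-0.91,-0.066,-0.296,0,0,0],[-1,-0.91,-0.066,-0.296,0,0,0]]' | head -2
python3 -m handwheel '[[-1,-0.91,-0.066,-0.296,0,0,0],[-1,-0.91,-0.066,-0.296,0,0,0],[-1,-0.91,-0.066,-0.296,0,0,0],[-1,-0.91,-0.066,-0.296,0,0,0],[-1,-0.91,-0.066,-0.296,0,0,0]]' | head -2
python3 -m handwheel '[[-1,-0.91,-0.066,-0.296,0,0,0],[-1,-0.91,-0.066,-0.296,0,0,0],[-1,-0.91,-0.066,-0.296,0,0,0],[-1,-0.91,-0.066,-0.296,0,0,0],[-1,-0.91,-0.066,-0.296,0,0,0]]' | head -4
python3 plan.py c -.042 .118 .20 -100.2 -100.2 20 .178 1 20
```

```text
clock: 2.65
tool_pos: [0.3241, -0.3886, 0.3969]
clock: 3.28
tool_pos: [0.3534, -0.2725, 0.3928]
clock: 3.9
tool_pos: [0.3827, -0.1563, 0.3885]
clock: 4.53
tool_pos: [0.4121, -0.0401, 0.3843]
orientation: [-179.9, -20.0, -100.2]
force: [0.2, -0.5, 0.2]
t 4.53 j [ 29.  -2. -38.  17. -68. -48.] F [ 0.2 -0.5  0.2] TCP [0.53  0.426 0.367]
turn total [-0.01 -0.01 -0.01] per row [-0.008 -0.007 -0.005]
shift total [-18.25  -1.33  -5.92] per row [-0.912 -0.067 -0.296]
```

```bash

python3 -m handwheel '[[-1,-0.91,-0.066,-0.296,0,0,0],[-1,-0.91,-0.066,-0.296,0,0,0],[-1,-0.91,-0.066,-0.296,0,0,0],[-1,-0.91,-0.066,-0.296,0,0,0],[-1,-0.91,-0.066,-0.296,0,0,0]]' | head -2
python3 -m handwheel '[[-1,-0.91,-0.066,-0.296,0,0,0],[-1,-0.91,-0.066,-0.296,0,0,0],[-1,-0.91,-0.066,-0.296,0,0,0],[-1,-0.91,-0.066,-0.296,0,0,0],[-1,-0.91,-0.066,-0.296,0,0,0]]' | head -2
python3 -m handwheel '[[-1,-0.91,-0.066,-0.296,0,0,0],[-1,-0.91,-0.066,-0.296,0,0,0],[-1,-0.91,-0.066,-0.296,0,0,0],[-1,-0.91,-0.066,-0.296,0,0,0],[-1,-0.91,-0.066,-0.296,0,0,0]]' | head -2
python3 -m handwheel '[[-1,-0.91,-0.066,-0.296,0,0,0],[-1,-0.91,-0.066,-0.296,0,0,0],[-1,-0.91,-0.066,-0.296,0,0,0],[-1,-0.91,-0.066,-0.296,0,0,0],[-1,-0.91,-0.066,-0.296,0,0,0]]' | head -4
python3 plan.py c -.042 .107 .105 -100.2 -100.2 20 .178 1 5
python3 - <<'E'
from plant import *
import cv2,numpy as np
from h import *
for n in("top","wrist"):
    s=snapshot(n);cv2.imwrite(f"pics/{n}1.png",s["color"][:,:,::-1])
    np.savez(f"{n}1.npz",**s)
a=cv2.imread("pics/wrist1.png");b=cv2.imread("pics/top1.png")[175:285,118:258]
print(s["fx"],s["cx"],s["cy"])
b=cv2.resize(b,None,fx=2.2,fy=2.2,interpolation=cv2.INTER_CUBIC); a=cv2.resize(a,(490,368)); o=np.zeros((368,800,3),np.uint8);o[:,:490]=a;o[:242,490:798]=b;cv2.imwrite("pics/m1.png",o)
E
```

```text
clock: 5.15
tool_pos: [0.4417, 0.0765, 0.3801]
clock: 5.78
tool_pos: [0.4712, 0.1931, 0.3758]
clock: 6.4
tool_pos: [0.5004, 0.3093, 0.3714]
clock: 7.02
tool_pos: [0.5296, 0.4254, 0.367]
orientation: [-180.0, -20.1, -100.2]
force: [0.2, -0.1, 0.2]
t 7.03 j [ 57.  28.   2.   8. -83. -70.] F [ 0.2 -0.1  0.2] TCP [0.528 0.415 0.272]
turn total [-0.01 -0.01 -0.01] per row [-0.006 -0.012 -0.005]
shift total [-0.89 -0.    3.71] per row [-0.178 -0.     0.741]
371.64829954431775 318.0045368472734 243.14853999380765
```

View pics/m1.png

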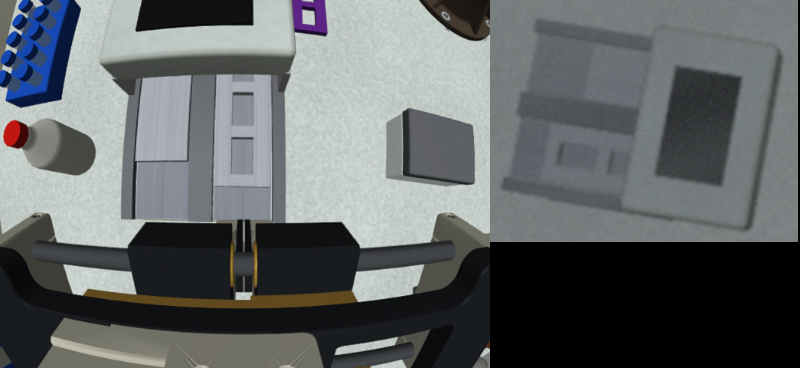

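The wrist view shows the closed fingers lined up with the windowed carrier's bay. The carrier's rear edge runs about (214–270,187) and the deck's rear edge about v=219. I check these against the chiller fit.

```bash
cat >> h.py <<'E'
def wback(s,tp,orient,uv,z):
    from scipy.spatial.transform import Rotation as R
    uv=np.atleast_2d(uv).astype(float); q=(uv-[s["cx"],s["cy"]]); r=np.hypot(*q.T); th=r/s["fx"]
    d=np.c_[q*(np.sin(th)/r)[:,None],np.cos(th)]; T=s["tool_from_camera"]; Ro=R.from_euler('xyz',orient,degrees=True)
    d=Ro.apply(d@T[:3,:3].T); o=tp+Ro.apply(T[:3,3]); return o+d*((z-o[2])/d[:,2])[:,None]
def loc(pose,X):
    d=np.atleast_2d(X)[:,:2]-np.array(pose[:2]); c,s=np.cos(pose[2]),np.sin(pose[2]); return np.c_[d@[c,s],d@[-s,c]]
E
python3 - <<'E'
from h import *; from plan import F
from plant import get_obs
o=get_obs();s=np.load("wrist1.npz")
f=lambda uv,z:print(loc(F["c"],wback(s,o["tool_pos"],o["orientation"],np.array(uv)*1.3061,z)).round(4).tolist())
f([[214,187],[270,187]],.095)   # carrier rear
f([[136,161],[187,161]],.095)   # blank rear
f([[122,219],[285,219]],.095)   # rails rear outer
f([[135,219],[271,219]],.085)
f([[136,78],[285,92]],.095)
E
```

```text
[[-0.0131, 0.0848], [-0.0682, 0.0847]]
[[0.0696, 0.0578], [0.0145, 0.0587]]
[[0.0845, 0.1183], [-0.0831, 0.1163]]
[[0.0735, 0.1185], [-0.0701, 0.1168]]
[[0.0778, -0.0368], [-0.0855, -0.0149]]
```

```bash
sed -i 's/(.5393,.2422/(.5396,.2435/' plan.py; python3 plan.py c -.042 .104 .090 -100.2 -100.2 20 .178 1 5
```

```text
t 7.12 j [ 57.  28.   2.   8. -83. -70.] F [0.5 0.  0.4] TCP [0.528 0.413 0.257]
turn total [-0.01 -0.02  0.  ] per row [-0.009 -0.016  0.005]
shift total [-0.98 -0.01  4.27] per row [-0.197 -0.001  0.855]
```

```bash

python3 -m handwheel '[[-1,-0.197,0,0.855,0,0,0],[-1,-0.197,0,0.855,0,0,0],[-1,-0.197,0,0.855,0,0,0],[-1,-0.197,0,0.855,0,0,0],[-1,-0.19,0,0.85,0,0,0]]' | head -4
python3 plan.py c -.042 .0 .090 -100.2 -100.2 20 .178 1 10
```

```text
clock: 7.75
tool_pos: [0.527, 0.4105, 0.2579]
orientation: [-179.9, -20.1, -100.2]
force: [0.1, -0.9, -0.4]
t 7.75 j [ 57.  31.  -7.   8. -70. -71.] F [ 0.1 -0.9 -0.4] TCP [0.509 0.311 0.257]
turn total [-0.01 -0.01 -0.01] per row [-0.006 -0.01  -0.008]
shift total [3.8  0.   1.41] per row [0.38  0.    0.141]
```

```bash

python3 -m handwheel '[[-1,0.38,0,0.141,0,0,0],[-1,0.38,0,0.141,0,0,0],[-1,0.38,0,0.141,0,0,0],[-1,0.38,0,0.141,0,0,0],[-1,0.3,0,0.11,0,0,0]]' | head -4
python3 -m handwheel '[[-1,0.3,0,0.11,0,0,0],[-1,0.3,0,0.11,0,0,0],[-1,0.3,0,0.11,0,0,0],[-1,0.25,0,0.091,0,0,0],[-1,0.25,0,0.091,0,0,0]]' | head -4
python3 plan.py c -.042 .004 .090 -100.2 -100.2 20 .178 1 5
```

```text
clock: 8.38
tool_pos: [0.5186, 0.3622, 0.2593]
orientation: [-179.9, -20.0, -100.2]
force: [1.0, 3.3, 1.9]
clock: 9.0
tool_pos: [0.5121, 0.3261, 0.2591]
orientation: [-179.9, -20.0, -100.2]
force: [0.9, 3.8, 5.9]
t 9.0 j [ 54.  26. -17.  10. -66. -69.] F [0.9 3.8 5.9] TCP [0.51  0.315 0.257]
turn total [-0.02  0.   -0.  ] per row [-0.018  0.003 -0.003]
shift total [0.41 0.01 0.22] per row [0.082 0.003 0.045]
```

```bash
python3 - <<'E'
from plant import *
import cv2,numpy as np
for n in("side","wrist"):
    s=snapshot(n);cv2.imwrite(f"pics/{n}2.png",s["color"][:,:,::-1])
a=cv2.imread("pics/wrist2.png")[60:400,150:490];b=cv2.imread("pics/side2.png")[230:420,170:350]
o=np.zeros((400,790,3),np.uint8);o[:,:400]=cv2.resize(a,(400,400));o[:400,410:790]=cv2.resize(b,(380,400),interpolation=cv2.INTER_CUBIC);cv2.imwrite("pics/m2.png",o)
E
```

```text
(no output)
```

View pics/m2.png

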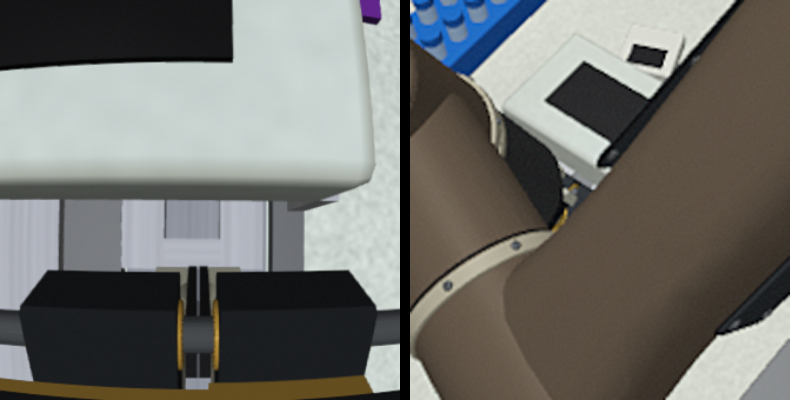

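The rear edge of the carrier sits right at the fingertips (crop v≈266) and its rear window is at (192,220). It is moving properly, but the tip rides about 2 mm high. I back off, lower and finish the push.

```bash

python3 -m handwheel '[[-1,-0.188,0,-0.068,0,0,0],[-1,-0.035,0,0.095,0,0,0],[-1,0.14,0,0.051,0,0,0],[-1,0.14,0,0.051,0,0,0],[-1,0.14,0,0.051,0,0,0]]' | head -4
python3 -m handwheel '[[-1,0.14,0,0.051,0,0,0],[-1,0,0,0,0,0,0]]' | head -4
python3 plan.py c -.042 .004 .090 -100.2 -100.2 20 .178 1 5
```

```text
clock: 9.72
tool_pos: [0.5106, 0.3195, 0.2557]
orientation: [-180.0, -20.1, -100.2]
force: [0.3, 1.9, 0.9]
clock: 9.98
tool_pos: [0.5099, 0.3156, 0.2558]
orientation: [-180.0, -20.1, -100.3]
force: [-0.4, -1.3, 0.9]
t 9.97 j [ 53.  26. -18.  10. -65. -69.] F [-0.4 -1.3  0.9] TCP [0.51  0.315 0.257]
turn total [-0.   -0.02 -0.01] per row [-0.002 -0.017 -0.009]
shift total [ 0.05  0.   -0.04] per row [ 0.01   0.    -0.009]
```

```bash

python3 -m handwheel '[[-1,0.14,0,0.051,0,0,0],[-1,0,0,0,0,0,0],[-1,-0.3,0,-0.11,0,0,0],[-1,-0.4,0,-0.3,0,0,0],[-1,0,0,-1,0,0,0]]' | head -4
python3 -m handwheel '[[0,0,0,-1,0,0,0],[0,0,0,-1,0,0,0],[0.2,0,0,-1,0,0,0],[0.4,0,0,-1,0,0,0],[0.6,0,0,-1,0,0,0]]' | head -4
python3 plan.py c -.042 -.17 .235 -100.2 79.8 20 .178 8 12
python3 - <<'E'
from plant import *
import cv2,numpy as np
s=snapshot("wrist");cv2.imwrite("pics/wrist3.png",s["color"][:,:,::-1])
E
```

```text
clock: 10.6
tool_pos: [0.5144, 0.3416, 0.2821]
orientation: [180.0, -20.2, -100.2]
force: [-0.3, 0.8, 0.2]
clock: 11.22
tool_pos: [0.522, 0.384, 0.4015]
orientation: [-179.9, -20.0, -100.2]
force: [-0.5, 0.6, 0.1]
t 11.22 j [ 56.  23.  -0.   8. -85. -68.] F [-0.5  0.6  0.1] TCP [0.457 0.024 0.402]
turn total [-0.01 -6.67  0.  ] per row [-0.001 -0.834  0.   ]
shift total [13.75 -0.   -5.04] per row [ 1.145 -0.    -0.42 ]
```

```bash
python3 plan.py c -.042 -.215 .25 -100.2 79.8 30 .160 9 18
```

```text
t 11.28 j [ 56.  23.  -0.   8. -85. -68.] F [2.2 0.9 4.7] TCP [ 0.446 -0.039  0.389]
turn total [-0.04 -8.31  0.02] per row [-0.004 -0.923  0.002]
shift total [15.27  0.02 -8.06] per row [ 0.848  0.001 -0.448]
```

```bash

python3 -m handwheel '[[1,0,0,0,0,-0.924,0],[1,0,0,0,0,-0.924,0],[1,0,0,0,0,-0.924,0],[1,0,0,0,0,-0.924,0],[1,0,0,0,0,-0.924,0]]' | head -4
python3 -m handwheel '[[1,0,0,0,0,-0.924,0],[1,0,0,0,0,-0.924,0],[1,0,0,0,0,-0.924,0],[1,0,0,0,0,-0.924,0]]' | head -4
python3 plan.py c -.042 -.215 .25 -100.2 79.8 30 .160 1 18
```

```text
clock: 11.9
tool_pos: [0.522, 0.3836, 0.4008]
orientation: [-179.9, 7.9, -100.2]
force: [-0.0, -0.9, 0.3]
clock: 12.4
tool_pos: [0.5219, 0.3836, 0.4008]
orientation: [-179.9, 30.0, -100.1]
force: [-0.9, -0.6, -0.3]
t 12.4 j [ 47.  13.  -6. -21. -48. -47.] F [-0.9 -0.6 -0.3] TCP [ 0.446 -0.039  0.389]
turn total [-0.01  0.    0.01] per row [-0.007  0.004  0.009]
shift total [15.13 -0.   -8.17] per row [ 0.841 -0.    -0.454]
```

View pics/wrist3.png

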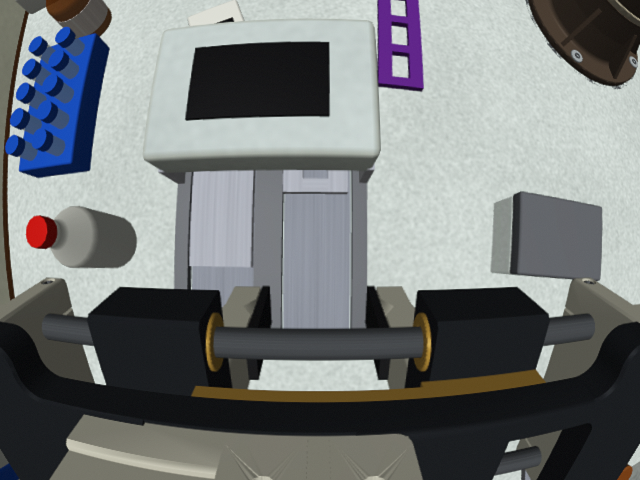

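The picture shows the carrier's rear edge at (283–348,192), just behind the bridge, straight in its bay. The blank has not moved. Now I go round to the exit side.

```bash

python3 -m handwheel '[[1,0.841,0,-0.454,0,0,0],[1,0.841,0,-0.454,0,0,0],[1,0.841,0,-0.454,0,0,0],[1,0.841,0,-0.454,0,0,0],[1,0.841,0,-0.454,0,0,0]]' | head -2
python3 -m handwheel '[[1,0.841,0,-0.454,0,0,0],[1,0.841,0,-0.454,0,0,0],[1,0.841,0,-0.454,0,0,0],[1,0.841,0,-0.454,0,0,0],[1,0.841,0,-0.454,0,0,0]]' | head -2
python3 -m handwheel '[[1,0.841,0,-0.454,0,0,0],[1,0.841,0,-0.454,0,0,0],[1,0.841,0,-0.454,0,0,0],[1,0.841,0,-0.454,0,0,0],[1,0.841,0,-0.454,0,0,0]]' | head -2
python3 -m handwheel '[[1,0.841,0,-0.454,0,0,0],[1,0.841,0,-0.454,0,0,0],[1,0.841,0,-0.454,0,0,0],[1,0,0,0,0,0,0]]' | head -3
python3 plan.py c -.042 -.215 .194 -100.2 79.8 30 .160 1 3
python3 - <<'E'
from plant import *
import cv2,numpy as np
s=snapshot("wrist");cv2.imwrite("pics/wrist4.png",s["color"][:,:,::-1]);np.savez("wrist4.npz",**s)
E
```

```text
clock: 13.02
tool_pos: [0.5004, 0.2636, 0.3975]
clock: 13.65
tool_pos: [0.479, 0.1462, 0.3944]
clock: 14.28
tool_pos: [0.4576, 0.0288, 0.3914]
clock: 14.78
tool_pos: [0.4451, -0.0419, 0.3894]
orientation: [-179.9, 29.8, -100.3]
t 14.78 j [  3.   1. -17. -31. -68.  -3.] F [-0.3  0.7 -0.2] TCP [ 0.446 -0.039  0.333]
turn total [-0.02 -0.03 -0.02] per row [-0.02  -0.028 -0.016]
shift total [ 1.05 -0.02  2.02] per row [ 0.349 -0.005  0.674]
```

View pics/wrist4.png

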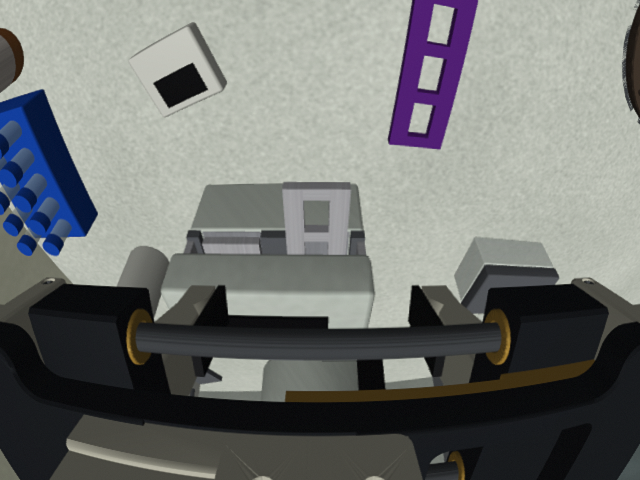

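The overhanging end of the carrier is visible, with corners at (283,183) and (349,183), centred between the fingers. I measure it.

```bash
python3 - <<'E'
from h import *; from plan import F
from plant import get_obs
o=get_obs();s=np.load("wrist4.npz")
f=lambda uv,z:print(loc(F["c"],wback(s,o["tool_pos"],o["orientation"],np.array(uv),z)).round(4).tolist())
f([[283,183],[349,183]],.095)
f([[204,186],[358,186]],.0)
f([[190,233],[363,233]],.095)
E
python3 plan.py c -.042 -.155 .09 -100.2 79.8 30 .160 1 8
```

```text
[[-0.0138, -0.1725], [-0.0669, -0.1724]]
[[0.0907, -0.0986], [-0.0871, -0.0959]]
[[0.0789, -0.1163], [-0.0828, -0.1155]]
t 14.82 j [  3.   1. -17. -31. -68.  -3.] F [ 0.8 -0.3 -0.3] TCP [0.457 0.02  0.229]
turn total [-0.02 -0.02 -0.01] per row [-0.019 -0.025 -0.013]
shift total [ 1.07 -0.01  6.81] per row [ 0.134 -0.002  0.851]
```

```bash

python3 -m handwheel '[[1,0.134,-0.008,0.851,0,0,0],[1,0.134,-0.008,0.851,0,0,0],[1,0.134,-0.008,0.851,0,0,0],[1,0.134,-0.008,0.851,0,0,0],[1,0.134,-0.008,0.851,0,0,0]]' | head -4
python3 -m handwheel '[[1,0.134,-0.008,0.851,0,0,0],[1,0.134,-0.008,0.851,0,0,0],[1,0.134,-0.008,0.851,0,0,0],[1,0,0,0,0,0,0]]' | head -4
python3 plan.py c -.0415 -.155 .09 -100.2 79.8 30 .160 1 1
python3 -m handwheel '[[0.3,0,0,0,0,0,0],[0,0,0,0,0,0,0],[-1,0,0,0,0,0,0],[-1,0,0,0,0,0,0],[-1,0,0,0,0,0,0]]'
python3 plan.py c -.0415 -.173 .09 -100.2 79.8 30 .160 1 4
```

```text
clock: 15.45
tool_pos: [0.4535, -0.0019, 0.2883]
orientation: [-179.9, 29.9, -100.1]
force: [0.4, 1.4, -0.7]
clock: 15.95
tool_pos: [0.4578, 0.0205, 0.2273]
orientation: [179.9, 29.8, -100.2]
force: [-0.4, -0.7, 1.1]
t 15.95 j [  9.  13. -26. -39. -48.   6.] F [-0.4 -0.7  1.1] TCP [0.457 0.02  0.229]
turn total [ 0.02 -0.03 -0.  ] per row [ 0.018 -0.033 -0.005]
shift total [ 0.01  0.02 -0.06] per row [ 0.01   0.025 -0.063]
clock: 16.58
tool_pos: [0.4584, 0.0198, 0.2287]
orientation: [-179.9, 29.8, -100.2]
force: [-0.7, -2.5, 2.5]
opening: 0.0558
gripper_force: 30.0
t 16.57 j [  9.  13. -26. -39. -48.   6.] F [-0.7 -2.5  2.5] TCP [0.454 0.002 0.229]
turn total [-0.01 -0.03  0.01] per row [-0.013 -0.025  0.005]
shift total [ 0.64  0.05 -0.36] per row [ 0.161  0.013 -0.091]
```

```bash

python3 -m handwheel '[[-1,0.143,0,-0.082,0,0,0],[-1,0.143,0,-0.082,0,0,0],[-1,0.143,0,-0.082,0,0,0],[-1,0.143,0,-0.082,0,0,0],[-1,0,0,0,0,0,0]]'
python3 plan.py c -.0415 -.173 .09 -100.2 79.8 30 .160 1 4
```

```text
clock: 17.2
tool_pos: [0.4553, 0.0031, 0.2283]
orientation: [-179.9, 29.8, -100.2]
force: [-0.2, -1.6, 3.7]
opening: 0.0557
gripper_force: 30.0
t 17.2 j [  7.  13. -26. -39. -49.   8.] F [-0.2 -1.6  3.7] TCP [0.454 0.002 0.229]
turn total [-0.01 -0.03 -0.  ] per row [-0.009 -0.031 -0.   ]
shift total [ 0.05  0.05 -0.04] per row [ 0.012  0.012 -0.009]
```

```bash

python3 -m handwheel '[[1,0,0,0,0,0,0],[1,0,0,0,0,0,0],[1,0,0,0,0,0,0],[1,0,0,0,0,0,0],[1,0,0,-0.3,0,0,0]]'
python3 -m handwheel '[[1,0,0,-0.8,0,0,0],[1,0,0,-0.8,0,0,0],[1,0,0,-0.8,0,0,0],[1,0,0,-0.8,0,0,0]]'|head -4
python3 plan.py c -.0415 -.177 .15 -100.2 79.8 8 .160 4 4
python3 - <<'E'
from plant import *
import cv2,numpy as np
s=snapshot("wrist");cv2.imwrite("pics/wrist5.png",s["color"][:,:,::-1]);np.savez("wrist5.npz",**s)
E
```

```text
clock: 17.82
tool_pos: [0.4546, 0.0, 0.2347]
orientation: [180.0, 29.8, -100.2]
force: [-0.4, 0.9, -1.2]
opening: 0.0874
gripper_force: 0.0
clock: 18.32
tool_pos: [0.4475, -0.0397, 0.3054]
orientation: [-179.9, 29.8, -100.2]
force: [-0.3, -0.1, -0.4]
t 18.32 j [  3.   6. -22. -34. -59.   5.] F [-0.3 -0.1 -0.4] TCP [0.463 0.055 0.308]
turn total [-0.01  3.64  0.  ] per row [-0.003  0.91   0.001]
shift total [-3.81  0.04  0.41] per row [-0.953  0.011  0.103]
```

View pics/wrist5.png

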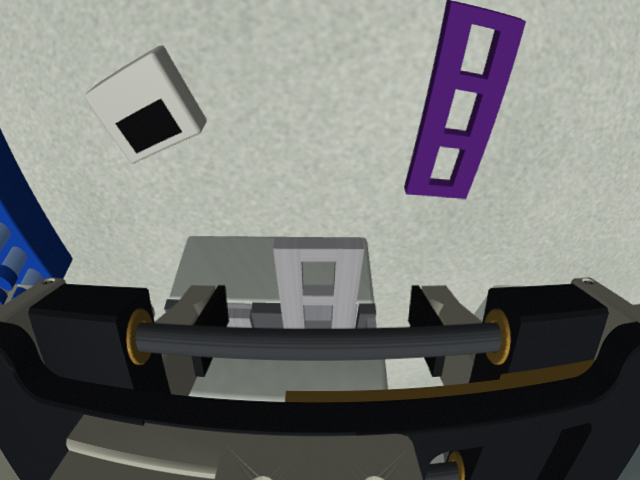

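```bash
python3 - <<'E'
from h import *; from plan import F
from plant import get_obs
o=get_obs();s=np.load("wrist5.npz")
f=lambda uv,z:print(loc(F["c"],wback(s,o["tool_pos"],o["orientation"],np.array(uv),z)).round(4).tolist())
f([[276,248],[364,248]],.095)
f([[274,238],[367,238]],.085)
f([[190,238],[368,238]],.0)
f([[168,301],[374,305]],.095)
E
```

```text
[[-0.0127, -0.1832], [-0.0675, -0.1834]]
[[-0.0104, -0.1819], [-0.0704, -0.1821]]
[[0.0909, -0.0946], [-0.0872, -0.095]]
[[0.0803, -0.1205], [-0.0812, -0.1199]]
```

The carrier end measures about y = -184 mm, so about 68 mm overhangs. I regrip more upright, at tilt 10° and y = -174 mm.

```bash

python3 -m handwheel '[[1,0,0,0,0,0.83,0],[1,0,0,0,0,0.83,0],[1,0,0,0,0,0.83,0],[1,0,0,0,0,0.83,0]]'|head -4
python3 plan.py c -.041 -.174 .15 -100.2 79.8 10 .160 4 4
```

```text
clock: 18.88
tool_pos: [0.4477, -0.0391, 0.3047]
orientation: [-179.9, 9.8, -100.2]
force: [-1.5, -0.5, 0.9]
t 18.88 j [ 16.   5. -30. -11. -51. -19.] F [-1.5 -0.5  0.9] TCP [0.463 0.052 0.308]
turn total [-0.02 -0.04  0.  ] per row [-0.004 -0.009  0.   ]
shift total [-3.67  0.03  0.53] per row [-0.918  0.007  0.132]
```

```bash

python3 -m handwheel '[[1,-0.918,0,0.132,0,0,0],[1,-0.918,0,0.132,0,0,0],[1,-0.918,0,0.132,0,0,0],[1,-0.918,0,0.132,0,0,0]]'|head -4
python3 plan.py c -.041 -.174 .09 -100.2 79.8 10 .160 1 4
```

```text
clock: 19.38
tool_pos: [0.4641, 0.0528, 0.3074]
orientation: [-179.9, 9.9, -100.2]
force: [0.4, -0.2, 0.3]
t 19.38 j [ 27.   5. -29. -10. -50. -31.] F [ 0.4 -0.2  0.3] TCP [0.463 0.052 0.248]
turn total [-0.01 -0.01 -0.  ] per row [-0.013 -0.011 -0.001]
shift total [0.44 0.02 2.35] per row [0.111 0.006 0.588]
```

```bash

python3 -m handwheel '[[1,0.111,0,0.588,0,0,0],[1,0.111,0,0.588,0,0,0],[1,0.111,0,0.588,0,0,0],[1,0.111,0,0.588,0,0,0],[1,0,0,0,0,0,0]]'|head -4
python3 plan.py c -.041 -.174 .09 -100.2 79.8 10 .160 1 1
python3 -m handwheel '[[0.3,0,0,0,0,0,0],[0,0,0,0,0,0,0],[-1,0,0,0,0,0,0],[-1,0,0,0,0,0,0],[-1,0,0,0,0,0,0]]'
python3 plan.py c -.041 -.29 .097 -100.2 79.8 10 .160 1 10
```

```text
clock: 20.0
tool_pos: [0.4636, 0.0508, 0.2457]
orientation: [179.9, 9.8, -100.3]
force: [-0.2, 1.1, 0.3]
t 20.0 j [ 26.  10. -33. -12. -41. -28.] F [-0.2  1.1  0.3] TCP [0.463 0.052 0.248]
turn total [ 0.01 -0.03 -0.01] per row [ 0.014 -0.029 -0.013]
shift total [-0.07  0.02 -0.06] per row [-0.067  0.016 -0.062]
clock: 20.62
tool_pos: [0.4641, 0.0513, 0.2475]
orientation: [-179.9, 9.9, -100.2]
force: [-0.1, -0.1, 0.2]
opening: 0.0556
gripper_force: 30.0
t 20.62 j [ 26.  10. -33. -12. -41. -28.] F [-0.1 -0.1  0.2] TCP [ 0.443 -0.062  0.255]
turn total [-0.01 -0.01  0.  ] per row [-0.012 -0.011  0.001]
shift total [ 4.49  0.03 -1.08] per row [ 0.449  0.003 -0.108]
```

```bash

python3 -m handwheel '[[-1,0.449,0,-0.108,0,0,0],[-1,0.449,0,-0.108,0,0,0],[-1,0.449,0,-0.108,0,0,0],[-1,0.449,0,-0.108,0,0,0],[-1,0.449,0,-0.108,0,0,0]]'
python3 -m handwheel '[[-1,0.449,0,-0.108,0,0,0],[-1,0.449,0,-0.108,0,0,0],[-1,0.449,0,-0.108,0,0,0],[-1,0.449,0,-0.108,0,0,0],[-1,0.449,0,-0.108,0,0,0]]'
python3 plan.py c -.041 -.29 .15 -100.2 79.8 10 .160 1 3
python3 - <<'E'
from plant import *
import cv2,numpy as np
a=[snapshot(n)["color"][:,:,::-1] for n in("side","wrist")]
cv2.imwrite("pics/m6.png",np.hstack([cv2.resize(a[0][150:400,180:500],(400,312)),cv2.resize(a[1],(400,312))]))
E
```

```text
clock: 21.25
tool_pos: [0.4535, -0.0064, 0.2509]
orientation: [-180.0, 9.9, -100.2]
force: [-0.3, -0.2, -0.9]
opening: 0.0554
gripper_force: 30.0
clock: 21.88
tool_pos: [0.4435, -0.0629, 0.2546]
orientation: [-179.9, 9.9, -100.2]
force: [-0.3, 0.7, -0.9]
opening: 0.0555
gripper_force: 30.0
t 21.88 j [ 12.   9. -33. -13. -45. -13.] F [-0.3  0.7 -0.9] TCP [ 0.443 -0.062  0.308]
turn total [-0.01 -0.01 -0.  ] per row [-0.011 -0.013 -0.001]
shift total [-0.4   0.03 -2.08] per row [-0.133  0.011 -0.693]
```

View pics/m6.png

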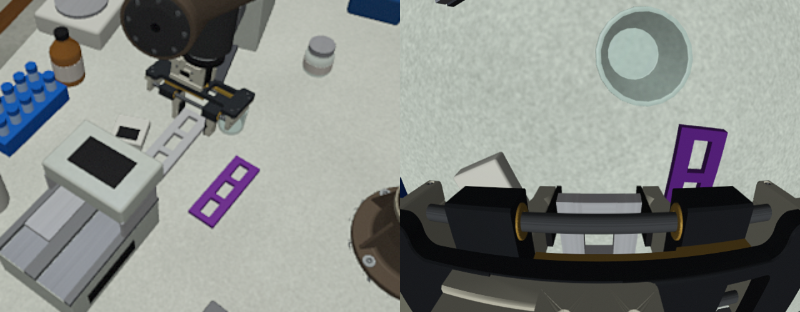

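The carrier is held level and clear of the chiller, with its tail pointing at the exit. All ten views are used, so from here I work from numbers. Lift and back off, then turn.

```bash

python3 -m handwheel '[[-1,0.28,0,-0.66,0,0,0],[-1,0.28,0,-0.66,0,0,0],[-1,0.28,0,-0.66,0,0,0],[-1,0.28,0,-0.66,0,0,0],[-1,0,0,0,0,0,0]]'
python3 plan.py r -.209 0 .150 94.36 -85.64 10 .160 28 8
```

```text
clock: 22.6
tool_pos: [0.4369, -0.1007, 0.3156]
orientation: [-179.8, 10.0, -100.2]
force: [-0.8, -0.1, -2.4]
opening: 0.0558
gripper_force: 30.0
t 22.6 j [  7.   4. -29. -12. -54. -11.] F [-0.8 -0.1 -2.4] TCP [ 0.504 -0.111  0.308]
turn total [ 4.77  0.04 27.15] per row [0.17  0.002 0.97 ]
shift total [-0.55  2.66  0.42] per row [-0.068  0.333  0.053]
```

```bash

python3 -m handwheel '[[-1,0,0,0,0.07,0,0.4],[-1,0,0,0,0.14,0,0.8],[-1,0,0,0,0.17,0,0.97],[-1,0,0,0,0.17,0,0.97],[-1,0,0,0,0.17,0,0.97]]'|head -3
python3 -m handwheel '[[-1,0,0,0,0.17,0,0.97],[-1,0,0,0,0.17,0,0.97],[-1,0,0,0,0.17,0,0.97],[-1,0,0,0,0.17,0,0.97],[-1,0,0,0,0.17,0,0.97]]'|head -3
python3 -m handwheel '[[-1,0,0,0,0.17,0,0.97],[-1,0,0,0,0.17,0,0.97],[-1,0,0,0,0.17,0,0.97],[-1,0,0,0,0.14,0,0.8],[-1,0,0,0,0.07,0,0.4]]'
python3 - <<'E'
from plant import get_obs;from scipy.spatial.transform import Rotation as R
import numpy as np
o=get_obs();r=R.from_euler('xyz',o["orientation"],degrees=True)
print(o["joint_pos"].round(0), (r.inv().apply(np.array([.504,-.075,.318])-o["tool_pos"])/.025).round(2))
E
python3 plan.py r -.209 0 .150 94.36 -85.64 10 .160 15 8
```

```text
clock: 23.22
tool_pos: [0.4364, -0.1, 0.3138]
orientation: [180.0, 9.9, -125.4]
clock: 23.85
tool_pos: [0.4363, -0.1, 0.3138]
orientation: [180.0, 9.9, -155.0]
clock: 24.48
tool_pos: [0.4363, -0.1, 0.3137]
orientation: [-180.0, 9.9, -179.9]
force: [-0.3, 0.3, -1.0]
opening: 0.0556
gripper_force: 30.0
[  14.    0.  -40.    4.  -40. -106.] [-2.7  1.   0.3]
t 24.48 j [  14.    0.  -40.    4.  -40. -106.] F [-0.3  0.3 -1. ] TCP [ 0.504 -0.111  0.308]
turn total [ 2.470e+00 -1.000e-02  1.407e+01] per row [ 0.165 -0.001  0.938]
shift total [-0.59  2.69  0.35] per row [-0.074  0.336  0.044]
```

```bash

python3 -m handwheel '[[-1,-0.68,0.25,0.07,0,0,0],[-1,-0.68,0.25,0.07,0,0,0],[-1,-0.68,0.25,0.07,0,0,0],[-1,-0.68,0.25,0.07,0,0,0]]'|head -2
python3 -m handwheel '[[-1,0,0,0,0.07,0,0.4],[-1,0,0,0,0.14,0,0.8],[-1,0,0,0,0.17,0,0.97],[-1,0,0,0,0.17,0,0.97],[-1,0,0,0,0.17,0,0.97]]'|head -3
python3 -m handwheel '[[-1,0,0,0,0.17,0,0.97],[-1,0,0,0,0.17,0,0.97],[-1,0,0,0,0.17,0,0.97],[-1,0,0,0,0.17,0,0.97],[-1,0,0,0,0.17,0,0.97]]'|head -3
python3 -m handwheel '[[-1,0,0,0,0.17,0,0.97],[-1,0,0,0,0.17,0,0.97],[-1,0,0,0,0.17,0,0.97],[-1,0,0,0,0.16,0,0.9],[-1,0,0,0,0.09,0,0.5]]'
python3 plan.py r -.214 0 .115 94.36 -85.64 10 .160 1 3
```

```text
clock: 24.98
tool_pos: [0.5062, -0.0746, 0.3194]
clock: 25.6
tool_pos: [0.5055, -0.0749, 0.3195]
orientation: [-180.0, 10.0, 154.9]
clock: 26.22
tool_pos: [0.5056, -0.0749, 0.3195]
orientation: [180.0, 10.0, 125.4]
clock: 26.85
tool_pos: [0.5235, -0.1479, 0.332]
orientation: [-179.8, 2.4, 104.0]
force: [-0.4, 49.0, 3.2]
opening: 0.0572
gripper_force: 31.0
t 26.85 j [   6.   11.  -23.    3.  -55. -174.] F [-0.4 49.   3.2] TCP [ 0.504 -0.106  0.273]
turn total [ 0.14 -1.26  1.59] per row [ 0.142 -1.26   1.593]
shift total [ 2.12 -0.65  2.04] per row [ 0.706 -0.215  0.68 ]
```

Joint 6 reached its limit (-174°), the arm drifted forward and the carrier's nose pressed on the hood. I back straight off.

```bash

python3 -m handwheel '[[-1,0.4,0,0,0,0,0],[-1,0.6,0,0,0,0,0],[-1,0.8,0,0,0,0,0],[-1,0.8,0,0,0,0,0],[-1,0,0,0,0,0,0]]'
python3 -c "
from plant import *;o=get_obs();print(o['joint_pos'].round(1))
import cv2
for n in('top','side','wrist'): cv2.imwrite(f'pics/{n}7.png',snapshot(n)['color'][:,:,::-1])"
```

```text
clock: 27.48
tool_pos: [0.5084, -0.1168, 0.3316]
orientation: [-179.6, 0.6, 105.7]
force: [0.3, 0.1, -1.0]
opening: 0.0563
gripper_force: 29.1
[   8.9    9.7  -24.7    0.8  -55.9 -173.6]
```

```bash
python3 plan.py w .504 -.075 .32 110 -70 10 0 2 3
```

```text
t 27.62 j [   9.   10.  -25.    1.  -56. -174.] F [ 0.5  0.4 -1.9] TCP [ 0.504 -0.075  0.32 ]
turn total [-0.13 -1.57 -0.71] per row [-0.066 -0.783 -0.356]
shift total [1.71 0.4  0.17] per row [0.571 0.135 0.056]
```

```bash

python3 -m handwheel '[[-1,0,0,0,-0.03,-0.52,-0.24],[-1,0,0,0,-0.04,-0.52,-0.24],[-1,0,0,0,-0.04,-0.52,-0.23],[-1,0.57,0.135,0.056,0,0,0],[-1,0.57,0.135,0.056,0,0,0]]' | head -3
python3 -m handwheel '[[-1,0.57,0.135,0.056,0,0,0],[-1,0,0,0,0,0,0]]'
python3 plan.py w .504 -.075 .32 110 -70 10 0 2 3
cat > fitp.py <<'E'
# fit plate pose in tool frame: slide dx (tool x), pitch p (about tool y through grasp), yaw w ; render vs side/top images
from plant import *; from h import *
import cv2
from scipy.spatial.transform import Rotation as R
o=get_obs();Ro=R.from_euler('xyz',o["orientation"],degrees=True)
ims={}
for n in("side","top"):
    s=snapshot(n); g=cv2.GaussianBlur(cv2.cvtColor(s["color"],cv2.COLOR_RGB2GRAY).astype(np.float32),(0,0),1.0)
    ims[n]=(s,cv2.Sobel(g,cv2.CV_32F,1,0)/8,cv2.Sobel(g,cv2.CV_32F,0,1)/8)
def segs():
    S=[]
    for z in(0,.01):
        S+=[((-.028,-.08,z),(-.028,.08,z)),((.028,-.08,z),(.028,.08,z)),((-.028,-.08,z),(.028,-.08,z)),((-.028,.08,z),(.028,.08,z))]
    return S
def pts(q,a,b,n=60):
    e,p,w,h=q  # e: grasp to gripped end; p: pitch deg of plate from level when tool at lean10 ; w yaw deg
    P=np.linspace(a,b,n); # plate local: y from gripped end
    # tool-lean frame: X=tool x leveled, plate's gripped end at +e along tool x, other end at e-0.16
    X=np.c_[P[:,1]+e-.08,P[:,0],-(P[:,2]-.005)+h]
    M=R.from_euler('y',10+p,degrees=True)*R.from_euler('z',w,degrees=True)
    return Ro.apply(M.apply(X)+[0,0,.16])+o["tool_pos"]
def score(q,names=("side","top"),det=False):
    t=0;D={}
    for n in names:
        s,gx,gy=ims[n]
        for i,(a,b) in enumerate(segs()):
            uv=proj(s,pts(q,np.array(a),np.array(b))).astype(np.float32); d=uv[-1]-uv[0]; L=np.hypot(*d); nx,ny=-d[1]/L,d[0]/L
            m=lambda g:cv2.remap(g,uv[:,0].reshape(-1,1),uv[:,1].reshape(-1,1),cv2.INTER_LINEAR).ravel()
            v=abs((nx*m(gx)+ny*m(gy)).mean()); D[n,i]=round(float(v),1); t+=v
    return (t,D) if det else t
E
python3 - <<'E'
from fitp import *
# verticality check of sign: free end height with p=0
P=pts((.011,0,0,0),np.array([0,-.08,0]),np.array([0,.08,0]),2);print("ends",P.round(3))
for nm in(("side",),("top",),("side","top")):
    best=sorted(((score((e/1e3,p,w,0),nm),e,p,w) for e in range(3,22,1) for p in np.arange(-10,11,1) for w in(-4,-2,0,2,4)),reverse=True)
    print(nm,[tuple(np.round(b,1)) for b in best[:5]])
print(score((best[0][1]/1e3,best[0][2],best[0][3],0),det=True))
E
```

```text
clock: 28.25
tool_pos: [0.5116, -0.1236, 0.3308]
orientation: [179.9, 6.8, 112.0]
clock: 28.5
tool_pos: [0.511, -0.1152, 0.3288]
orientation: [179.9, 6.2, 112.4]
force: [-0.1, 0.2, -1.9]
opening: 0.0563
gripper_force: 29.5
t 28.5 j [  11.    9.  -29.    8.  -51. -174.] F [-0.1  0.2 -1.9] TCP [ 0.504 -0.075  0.32 ]
turn total [ 0.08 -0.63  0.39] per row [ 0.039 -0.314  0.196]
shift total [1.64 0.29 0.07] per row [0.548 0.095 0.023]
ends [[ 0.575 -0.268  0.155]
 [ 0.514 -0.121  0.166]]
('side',) [(np.float64(64.0), np.float64(16.0), np.float64(2.0), np.float64(4.0)), (np.float64(63.9), np.float64(17.0), np.float64(2.0), np.float64(4.0)), (np.float64(63.7), np.float64(15.0), np.float64(3.0), np.float64(4.0)), (np.float64(63.6), np.float64(15.0), np.float64(2.0), np.float64(4.0)), (np.float64(63.5), np.float64(17.0), np.float64(7.0), np.float64(4.0))]
('top',) [(np.float64(21.7), np.float64(10.0), np.float64(-7.0), np.float64(-4.0)), (np.float64(21.6), np.float64(9.0), np.float64(-5.0), np.float64(-4.0)), (np.float64(21.6), np.float64(9.0), np.float64(-6.0), np.float64(-4.0)), (np.float64(21.6), np.float64(10.0), np.float64(-6.0), np.float64(-4.0)), (np.float64(21.5), np.float64(10.0), np.float64(-8.0), np.float64(-4.0))]
('side', 'top') [(np.float64(81.8), np.float64(17.0), np.float64(2.0), np.float64(4.0)), (np.float64(81.4), np.float64(16.0), np.float64(2.0), np.float64(4.0)), (np.float64(80.9), np.float64(18.0), np.float64(2.0), np.float64(4.0)), (np.float64(80.9), np.float64(15.0), np.float64(3.0), np.float64(4.0)), (np.float64(80.8), np.float64(17.0), np.float64(1.0), np.float64(4.0))]
(np.float32(81.78141), {('side', 0): 12.0, ('side', 1): 8.5, ('side', 2): 5.7, ('side', 3): 12.4, ('side', 4): 9.9, ('side', 5): 6.1, ('side', 6): 4.3, ('side', 7): 5.1, ('top', 0): 4.5, ('top', 1): 0.2, ('top', 2): 2.3, ('top', 3): 1.6, ('top', 4): 4.6, ('top', 5): 0.1, ('top', 6): 3.6, ('top', 7): 0.9})
```

```bash
python3 plan.py w .508 -.10 .322 128 -52 10 0 4 2
```

```text
t 28.6 j [  11.    9.  -29.    8.  -51. -174.] F [ 0.7 -0.1 -1.5] TCP [ 0.508 -0.1    0.322]
turn total [-0.35 -0.62 -2.58] per row [-0.086 -0.154 -0.645]
shift total [0.61 0.29 0.18] per row [0.303 0.144 0.088]
```

```bash

python3 -m handwheel '[[-1,0,0,0,-0.086,-0.154,-0.645],[-1,0,0,0,-0.086,-0.154,-0.645],[-1,0,0,0,-0.086,-0.154,-0.645],[-1,0,0,0,-0.086,-0.154,-0.645],[-1,0,0,0,0,0,0]]' 
python3 plan.py w .508 -.10 .322 128 -52 10 0 1 2
python3 - <<'E'
from fitp import *
g=lambda nm:sorted(((score((e/1e3,p,w,0),nm),e,p,w) for e in range(5,26,1) for p in np.arange(-10,11,1) for w in range(-8,9)),reverse=True)
for nm in(("side",),("side","top")):
    best=g(nm);print([tuple(np.round(b,1)) for b in best[:4]])
print(score((best[0][1]/1e3,best[0][2],best[0][3],0),det=True)[1])
E
```

```text
clock: 29.22
tool_pos: [0.5107, -0.1158, 0.329]
orientation: [-180.0, 10.0, 127.9]
force: [-0.1, 0.2, -1.3]
opening: 0.0557
gripper_force: 29.5
t 29.23 j [  12.    8.  -33.   13.  -46. -162.] F [-0.1  0.2 -1.3] TCP [ 0.508 -0.1    0.322]
turn total [-0.   -0.   -0.01] per row [-0.003 -0.002 -0.009]
shift total [0.61 0.3  0.18] per row [0.303 0.152 0.088]
[(np.float64(42.7), np.float64(25.0), np.float64(-10.0), np.float64(8.0)), (np.float64(42.2), np.float64(25.0), np.float64(-10.0), np.float64(7.0)), (np.float64(41.7), np.float64(25.0), np.float64(-10.0), np.float64(6.0)), (np.float64(41.5), np.float64(25.0), np.float64(-9.0), np.float64(8.0))]
[(np.float64(47.5), np.float64(25.0), np.float64(-10.0), np.float64(8.0)), (np.float64(47.0), np.float64(25.0), np.float64(-10.0), np.float64(7.0)), (np.float64(46.8), np.float64(25.0), np.float64(-10.0), np.float64(6.0)), (np.float64(46.2), np.float64(25.0), np.float64(-10.0), np.float64(5.0))]
{('side', 0): 0.7, ('side', 1): 0.5, ('side', 2): 0.3, ('side', 3): 35.0, ('side', 4): 0.2, ('side', 5): 0.1, ('side', 6): 0.5, ('side', 7): 5.3, ('top', 0): 1.8, ('top', 1): 0.1, ('top', 2): 0.4, ('top', 3): 0.0, ('top', 4): 1.9, ('top', 5): 0.2, ('top', 6): 0.4, ('top', 7): 0.0}
```

Joint 6 cannot bring this hand orientation round to the reader. The fix is to set the carrier down flat on the bridge roof, with the gripped end overhanging, and regrip it with the hand turned half round. I lift first.

```bash

python3 -m handwheel '[[-1,0.16,0,-0.9,0,0,0],[-1,0.16,0,-0.9,0,0,0],[-1,0,0,0,0,0,0]]' | head -3
python3 plan.py c -.041 -.159 .225 -100.2 79.8 10 .160 23 6
```

```text
clock: 29.7
tool_pos: [0.5018, -0.103, 0.3735]
orientation: [179.8, 10.1, 127.9]
t 29.7 j [  14.    4.  -30.   12.  -52. -163.] F [-0.2 -0.4 -2.3] TCP [0.466 0.067 0.383]
turn total [ -3.81   0.04 -21.64] per row [-0.166  0.002 -0.941]
shift total [-6.4   2.61  0.76] per row [-1.067  0.435  0.127]
```

```bash

python3 -m handwheel '[[-1,0,0,0,-0.09,0,-0.5],[-1,0,0,0,-0.17,0,-0.96],[-1,0,0,0,-0.17,0,-0.96],[-1,0,0,0,-0.17,0,-0.96],[-1,0,0,0,-0.17,0,-0.96]]'|head -3
python3 -m handwheel '[[-1,0,0,0,-0.17,0,-0.96],[-1,0,0,0,-0.17,0,-0.96],[-1,0,0,0,-0.17,0,-0.96],[-1,0,0,0,-0.17,0,-0.96],[-1,0,0,0,-0.17,0,-0.96]]'|head -3
python3 -m handwheel '[[-1,0,0,0,-0.17,0,-0.96],[-1,0,0,0,-0.17,0,-0.96],[-1,0,0,0,-0.17,0,-0.96],[-1,0,0,0,-0.17,0,-0.96],[-1,0,0,0,-0.17,0,-0.96]]'|head -3
python3 -m handwheel '[[-1,0,0,0,-0.17,0,-0.96],[-1,0,0,0,-0.17,0,-0.96],[-1,0,0,0,-0.17,0,-0.96],[-1,0,0,0,-0.17,0,-0.96],[-1,0,0,0,-0.17,0,-0.96]]'|head -3
python3 -m handwheel '[[-1,0,0,0,-0.17,0,-0.96],[-1,0,0,0,-0.17,0,-0.96],[-1,0,0,0,-0.17,0,-0.96],[-1,0,0,0,-0.02,0,-0.1],[-1,0,0,0,0,0,0]]'
python3 plan.py c -.041 -.159 .225 -100.2 79.8 10 .160 1 8
python3 - <<'E'
from fitp import *
g=lambda nm:sorted(((score((e/1e3,p,w,0),nm),e,p,w) for e in range(3,26,1) for p in np.arange(-10,11,1) for w in range(-3,4)),reverse=True)
for nm in(("side",),("top",),("side","top")):
    best=g(nm);print([tuple(np.round(b,1)) for b in best[:4]])
print(score((best[0][1]/1e3,best[0][2],best[0][3],0),det=True)[1])
E
```

```text
clock: 30.32
tool_pos: [0.5012, -0.1034, 0.3708]
orientation: [180.0, 9.9, 154.6]
clock: 30.95
tool_pos: [0.5012, -0.1035, 0.3708]
orientation: [179.9, 9.9, -176.2]
clock: 31.58
tool_pos: [0.5012, -0.1035, 0.3708]
orientation: [179.9, 10.0, -147.0]
clock: 32.2
tool_pos: [0.5013, -0.1035, 0.3708]
orientation: [179.9, 10.0, -117.7]
clock: 32.83
tool_pos: [0.5013, -0.1034, 0.3713]
orientation: [179.9, 10.1, -99.8]
force: [0.3, -0.9, -1.2]
opening: 0.0556
gripper_force: 29.5
t 32.83 j [  6.   7. -18. -11. -63. -11.] F [ 0.3 -0.9 -1.2] TCP [0.466 0.067 0.383]
turn total [0.03 0.01 0.06] per row [0.028 0.012 0.06 ]
shift total [-6.44  2.59  0.68] per row [-0.805  0.324  0.085]
[(np.float64(78.8), np.float64(25.0), np.float64(9.0), np.float64(-2.0)), (np.float64(77.9), np.float64(25.0), np.float64(10.0), np.float64(-2.0)), (np.float64(77.6), np.float64(25.0), np.float64(9.0), np.float64(-3.0)), (np.float64(77.1), np.float64(24.0), np.float64(9.0), np.float64(-2.0))]
[(np.float64(3.2), np.float64(10.0), np.float64(-3.0), np.float64(3.0)), (np.float64(3.2), np.float64(10.0), np.float64(-4.0), np.float64(3.0)), (np.float64(3.2), np.float64(10.0), np.float64(-2.0), np.float64(3.0)), (np.float64(3.2), np.float64(10.0), np.float64(-5.0), np.float64(3.0))]
[(np.float64(81.4), np.float64(25.0), np.float64(9.0), np.float64(-2.0)), (np.float64(80.6), np.float64(25.0), np.float64(9.0), np.float64(-3.0)), (np.float64(80.5), np.float64(25.0), np.float64(10.0), np.float64(-2.0)), (np.float64(79.6), np.float64(24.0), np.float64(9.0), np.float64(-2.0))]
{('side', 0): 3.0, ('side', 1): 12.4, ('side', 2): 16.4, ('side', 3): 14.4, ('side', 4): 6.2, ('side', 5): 6.2, ('side', 6): 13.5, ('side', 7): 6.7, ('top', 0): 0.7, ('top', 1): 0.5, ('top', 2): 0.2, ('top', 3): 0.1, ('top', 4): 0.7, ('top', 5): 0.2, ('top', 6): 0.3, ('top', 7): 0.0}
```

```bash
python3 - <<'E'
import re
s=open('fitp.py').read()
s=s.replace("    return S\n","""    for k in(-1,0,1):
        y=k*.04925
        S+=[((-.011,y-.0185,.01),(-.011,y+.0185,.01)),((.011,y-.0185,.01),(.011,y+.0185,.01)),((-.011,y-.0185,.01),(.011,y-.0185,.01)),((-.011,y+.0185,.01),(.011,y+.0185,.01))]
    return S
""")
open('fitp.py','w').write(s)
E
python3 - <<'E'
from fitp import *
from scipy.optimize import minimize
g=sorted(((score((e/1e3,p,w,0),("side",)),e,p,w) for e in range(-10,60,2) for p in np.arange(-20,31,2) for w in range(-4,5,2)),reverse=True)
print([tuple(np.round(b,1)) for b in g[:5]])
q=np.array([g[0][1]/1e3,g[0][2],g[0][3],0])
r=minimize(lambda v:-score((v[0]/1e3,v[1],v[2],v[3]/1e3),("side",)),[g[0][1],g[0][2],g[0][3],0],method="Nelder-Mead")
print(r.x.round(2),r.fun);v=r.x
print({k[1]:x for k,x in score((v[0]/1e3,v[1],v[2],v[3]/1e3),("side",),det=True)[1].items()})
for a in((0,-.08,0),(0,.08,0)): print(pts((v[0]/1e3,v[1],v[2],v[3]/1e3),np.array(a),np.array(a),1).round(3))
E
```

```text
[(np.float64(166.2), np.float64(24.0), np.float64(8.0), np.float64(-4.0)), (np.float64(165.8), np.float64(26.0), np.float64(10.0), np.float64(-4.0)), (np.float64(159.1), np.float64(30.0), np.float64(18.0), np.float64(0.0)), (np.float64(157.5), np.float64(30.0), np.float64(20.0), np.float64(0.0)), (np.float64(156.9), np.float64(28.0), np.float64(12.0), np.float64(-2.0))]
[24.49  8.83 -4.03 -0.  ] -168.8784942626953
{0: 4.6, 1: 1.9, 2: 17.9, 3: 13.5, 4: 4.7, 5: 12.4, 6: 13.9, 7: 3.3, 8: 15.8, 9: 0.6, 10: 1.7, 11: 16.4, 12: 14.7, 13: 0.5, 14: 2.0, 15: 17.4, 16: 12.8, 17: 0.5, 18: 2.0, 19: 12.2}
[[0.519 0.057 0.189]]
[[ 0.503 -0.101  0.213]]
```

```bash
python3 - <<'E'
from fitp import *
import fitp
from scipy.optimize import minimize
base=fitp.pts
off=[0.,0.]
def p2(q,a,b,n=60): # image-calibration slack: world offset
    return base(q,a,b,n)
best=[]
for w in(-4,-2,0,2):
  for e0,p0 in((14,2),(18,5),(24,9),(30,18)):
    r=minimize(lambda v:-score((v[0]/1e3,v[1],w,v[2]/1e3),("side",))+.05*v[2]**2,[e0,p0,2.],method="Nelder-Mead",options=dict(initial_simplex=[[e0,p0,0],[e0+3,p0,0],[e0,p0+3,0],[e0,p0,3]]))
    best.append((round(-r.fun,1),w,*r.x.round(1)))
for b in sorted(best,reverse=True)[:9]: print(b)
E
```

```text
(np.float64(172.5), -4, np.float64(19.6), np.float64(8.3), np.float64(4.5))
(np.float64(172.5), -4, np.float64(19.5), np.float64(8.4), np.float64(4.3))
(np.float64(172.3), -4, np.float64(24.8), np.float64(8.7), np.float64(0.9))
(np.float64(171.2), -2, np.float64(27.2), np.float64(9.7), np.float64(3.9))
(np.float64(168.1), -2, np.float64(20.0), np.float64(11.7), np.float64(5.2))
(np.float64(166.0), 0, np.float64(30.3), np.float64(17.9), np.float64(2.1))
(np.float64(163.8), 2, np.float64(29.9), np.float64(21.8), np.float64(2.8))
(np.float64(160.6), 0, np.float64(28.6), np.float64(10.3), np.float64(6.0))
(np.float64(152.1), 2, np.float64(21.9), np.float64(16.2), np.float64(6.1))
```

The side-view fit says the carrier slipped out about 10 mm in the pads and its nose droops about 9°. Laying it on the roof will level it. I approach from higher.

```bash
python3 plan.py c -.041 -.157 .245 -100.2 79.8 10 .160 1 8
```

```text
t 33.12 j [  6.   7. -18. -11. -63. -11.] F [ 0.2 -0.4 -0.3] TCP [0.466 0.069 0.403]
turn total [0.02 0.02 0.08] per row [0.021 0.015 0.081]
shift total [-6.64  2.59 -0.07] per row [-0.83   0.324 -0.009]
```

```bash

python3 -m handwheel '[[-1,-0.4,0.15,-0.4,0,0,0],[-1,-0.8,0.31,-0.4,0,0,0.08],[-1,-0.83,0.324,0.1,0,0,0],[-1,-0.83,0.324,0.1,0,0,0],[-1,-0.83,0.324,0.1,0,0,0]]'|head -3
python3 -m handwheel '[[-1,-0.83,0.324,0.1,0,0,0],[-1,-0.83,0.324,0.1,0,0,0],[-1,-0.83,0.324,0.1,0,0,0],[-1,-0.46,0.18,0.1,0,0,0],[-1,0,0,0,0,0,0]]'
python3 plan.py c -.041 -.157 .184 -100.2 79.8 10 .160 1 6
```

```text
clock: 33.75
tool_pos: [0.4811, -0.0087, 0.4015]
orientation: [179.9, 10.1, -100.2]
clock: 34.38
tool_pos: [0.4659, 0.0692, 0.404]
orientation: [179.9, 10.1, -100.1]
force: [0.6, 0.2, -1.3]
opening: 0.056
gripper_force: 29.5
t 34.38 j [ 29.   0. -22.  -9. -62. -35.] F [ 0.6  0.2 -1.3] TCP [0.466 0.069 0.342]
turn total [0.02 0.02 0.02] per row [0.022 0.018 0.02 ]
shift total [ 0.44 -0.02  2.46] per row [ 0.074 -0.004  0.409]
```

```bash

python3 -m handwheel '[[-1,0.074,0,0.409,0,0,0],[-1,0.074,0,0.409,0,0,0],[-1,0.074,0,0.409,0,0,0]]'|sed -n '1,2p;4p'
python3 -m handwheel '[[-1,0.074,0,0.409,0,0,0]]'|sed -n '1,2p;4p'
python3 -m handwheel '[[-1,0.074,0,0.409,0,0,0],[-1,0.055,0,0.3,0,0,0]]'|sed -n '1,2p;4,5p'
python3 plan.py c -.041 -.157 .184 -100.2 79.8 10 .160 1 1
```

```text
clock: 34.75
tool_pos: [0.4661, 0.068, 0.3712]
force: [0.3, 0.1, -1.5]
clock: 34.88
tool_pos: [0.4661, 0.0681, 0.3609]
force: [-0.4, -0.3, -1.8]
clock: 35.12
tool_pos: [0.466, 0.0683, 0.3433]
force: [-1.5, 0.5, 1.3]
opening: 0.0557
t 35.12 j [ 28.   3. -26. -10. -54. -33.] F [-1.5  0.5  1.3] TCP [0.466 0.069 0.342]
turn total [0.03 0.01 0.  ] per row [0.027 0.012 0.005]
shift total [-0.02 -0.01  0.07] per row [-0.016 -0.013  0.073]
```

```bash

python3 -m handwheel '[[-1,0.014,0,0.08,0,0,0],[-1,0,0,0,0,0,0]]'|sed -n '1,2p;4,5p'
cat > roof.py <<'E'
from fitp import *
import fitp
from plan import F
from scipy.optimize import minimize
def mk(zb):
    def pts(q,a,b,n=60):   # q: local x, local y of centre, yaw offset deg, pitch deg (nose +y down)
        P=np.linspace(a,b,n); X=R.from_euler('zx',[q[2],-q[3]],degrees=True).apply(P)
        X[:,:2]+=q[:2]; X[:,2]+=zb; return W(F["c"],X)
    return pts
fitp.pts=mk(.178)
res=[]
for y0 in(-.115,-.105,-.095,-.085):
  for p0 in (0,5):
    r=minimize(lambda v:-score((v[0]/1e3,v[1]/1e3,v[2],v[3]),("side",)),[-41,y0*1e3,0,p0],method="Nelder-Mead",options=dict(initial_simplex=[[-41,y0*1e3,0,p0],[-38,y0*1e3,0,p0],[-41,y0*1e3+4,0,p0],[-41,y0*1e3,2,p0],[-41,y0*1e3,0,p0+3]]))
    res.append((round(-r.fun,1),*r.x.round(1)))
for b in sorted(res,reverse=True)[:4]: print(*b)
b=max(res); print(list(score((b[1]/1e3,b[2]/1e3,b[3],b[4]),("side",),det=True)[1].values()))
E
python3 roof.py
```

```text
clock: 35.38
tool_pos: [0.4661, 0.0684, 0.342]
force: [-0.7, -0.4, 0.1]
opening: 0.056
319.5 -45.7 -104.4 1.9 2.2
319.4 -45.7 -104.4 2.1 2.1
267.9 -46.4 -93.2 1.1 2.5
267.8 -46.4 -93.3 1.2 2.3
[9.6, 6.4, 4.2, 18.9, 12.4, 25.6, 16.5, 13.8, 2.1, 17.1, 8.4, 3.9, 14.4, 20.0, 17.4, 35.9, 27.1, 24.6, 23.7, 17.5]
```

```bash

python3 -m handwheel '[[1,0,0,0,0,0,0],[1,0,0,0,0,0,0],[1,0,0,0,0,0,0],[1,0,0,0,0,0,0],[1,-0.1,0,-0.5,0,0,0]]'|sed -n '1,2p;4,5p'
python3 -m handwheel '[[1,-0.17,0,-0.95,0,0,0],[1,-0.17,0,-0.95,0,0,0],[1,-0.17,0,-0.95,0,0,0],[1,0,0,0,0,0.83,0],[1,0,0,0,0,0.83,0]]'|sed -n '1,4p'
python3 roof.py | head -2
```

```text
clock: 36.1
tool_pos: [0.4659, 0.0685, 0.3544]
force: [-0.2, -0.1, -0.3]
opening: 0.0875
clock: 36.72
tool_pos: [0.4664, 0.0684, 0.4287]
orientation: [180.0, 0.0, -100.2]
force: [0.5, -0.3, -0.2]
327.4 -46.3 -101.9 3.0 -1.4
327.4 -46.4 -101.9 2.9 -1.2
```

```bash

for i in 1; do
python3 -m handwheel '[[1,0,0,0,0,0,-1],[1,0,0,0,0,0,-1],[1,0,0,0,0,0,-1],[1,0,0,0,0,0,-1],[1,0,0,0,0,0,-1]]'|sed -n '1,3p'
python3 -m handwheel '[[1,0,0,0,0,0,-1],[1,0,0,0,0,0,-1],[1,0,0,0,0,0,-1],[1,0,0,0,0,0,-1],[1,0,0,0,0,0,-1]]'|sed -n '1p'
python3 -m handwheel '[[1,0,0,0,0,0,-1],[1,0,0,0,0,0,-1],[1,0,0,0,0,0,-1],[1,0,0,0,0,0,-1],[1,0,0,0,0,0,-1]]'|sed -n '1p'
python3 -m handwheel '[[1,0,0,0,0,0,-1],[1,0,0,0,0,0,-1],[1,0,0,0,0,0,-1],[1,0,0,0,0,0,-1],[1,0,0,0,0,0,-1]]'|sed -n '1p'
python3 -m handwheel '[[1,0,0,0,0,0,-1],[1,0,0,0,0,0,-1],[1,0,0,0,0,0,-1],[1,0,0,0,0,0,-1],[1,0,0,0,0,0,-1]]'|sed -n '1p'
python3 -m handwheel '[[1,0,0,0,0,0,-1],[1,0,0,0,0,0,-1],[1,0,0,0,0,0,-1],[1,0,0,0,0,0,-1],[1,0,0,0,0,0,-1]]'|sed -n '1,3p'
done
python3 plan.py c -.0445 -.160 .181 82 0 0 .160 1 6
```

```text
clock: 37.45
tool_pos: [0.4663, 0.0687, 0.4276]
orientation: [-180.0, 0.3, -70.0]
clock: 38.08
clock: 38.7
clock: 39.33
clock: 39.95
clock: 40.58
tool_pos: [0.4663, 0.0687, 0.4276]
orientation: [-179.9, -0.3, 80.0]
t 40.58 j [ 32.   0. -22.  -0. -68. 138.] F [ 0.4 -0.2 -0.2] TCP [0.467 0.094 0.341]
turn total [-0.02 -0.05 -0.33] per row [-0.017 -0.047 -0.325]
shift total [ 1.01 -0.1   3.47] per row [ 0.168 -0.016  0.578]
```

```bash

python3 -m handwheel '[[1,0.19,-0.016,0.2,0,-0.05,-0.32],[1,0.19,-0.016,0.7,0,0,0],[1,0.2,-0.016,0.7,0,0,0],[1,0.2,-0.016,0.7,0,0,0],[1,0.2,-0.016,0.7,0,0,0]]'|sed -n '1,4p'
python3 plan.py c -.0445 -.156 .181 82 0 0 .160 1 1
```

```text
clock: 41.2
tool_pos: [0.4678, 0.0934, 0.3514]
orientation: [-179.9, 0.1, 81.7]
force: [0.1, 0.1, -0.9]
t 41.2 j [ 35.   4. -28.  -0. -58. 137.] F [ 0.1  0.1 -0.9] TCP [0.468 0.098 0.341]
turn total [-0.02  0.02 -0.05] per row [-0.022  0.018 -0.052]
shift total [ 0.18 -0.01  0.42] per row [ 0.178 -0.012  0.417]
```

```bash

python3 -m handwheel '[[1,0.17,0,0.41,0,0,0],[0.3,0,0,0,0,0,0],[0,0,0,0,0,0,0],[-1,0,0,0,0,0,0],[-1,0,0,0,0,0,0]]'|sed -n '1,4p'
python3 -m handwheel '[[-1,0,0,0,0,0,0],[-1,0,0,0,0,0,0]]'
python3 roof.py|head -2
python3 plan.py c -.0445 -.156 .181 82 0 0 .160 1 1
```

```text
clock: 41.82
tool_pos: [0.4685, 0.0971, 0.3423]
orientation: [-179.9, 0.1, 81.8]
force: [-0.7, -0.4, 1.7]
clock: 42.08
tool_pos: [0.4686, 0.0972, 0.3422]
orientation: [-179.9, 0.2, 81.8]
force: [0.3, -0.9, 3.4]
opening: 0.0555
gripper_force: 29.9
280.8 -47.6 -100.6 1.8 -3.1
280.8 -47.7 -100.7 1.7 -3.1
t 42.17 j [ 35.   5. -29.   0. -57. 136.] F [ 0.4 -1.   3.8] TCP [0.468 0.098 0.341]
turn total [-0.01  0.03 -0.04] per row [-0.015  0.025 -0.036]
shift total [ 0.02 -0.02  0.05] per row [ 0.024 -0.022  0.046]
```

```bash

python3 -m handwheel '[[-1,0,0,-0.3,0,0,0],[-1,0,0,-0.7,0,0,0],[-1,0,0,-0.7,0,0,0],[-1,0,0,-0.3,0,0,0.3],[-1,0,0,0,0,0,0.7]]'
python3 -m handwheel '[[-1,0,0,0,0,0,1],[-1,0,0,0,0,0,1],[-1,0,0,0,0,0,1],[-1,0,0,0,0,0,1],[-1,0,0,0,0,0,1]]'|sed -n '1p'
python3 -m handwheel '[[-1,0,0,0,0,0,1],[-1,0,0,0,0,0,1],[-1,0,0,0,0,0,1],[-1,0,0,0,0,0,1],[-1,0,0,0,0,0,1]]'|sed -n '1,3p'
python3 -m handwheel '[[-1,0,0,0,0,0,1],[-1,0,0,0,0,0,1],[-1,0,0,0,0,0,1],[-1,0,0,0,0,0,1],[-1,0,0,0,0,0,1]]'|sed -n '1p'
python3 -m handwheel '[[-1,0,0,0,0,0,1],[-1,0,0,0,0,0,1],[-1,0,0,0,0,0,1],[-1,0,0,0,0,0,1],[-1,0,0,0,0,0,1]]'|sed -n '1p'
python3 -m handwheel '[[-1,0,0,0,0,0,1],[-1,0,0,0,0,0,1],[-1,0,0,0,0,0,1],[-1,0,0,0,0,0,1],[-1,0,0,0,0,0,1]]'|sed -n '1p'
python3 -m handwheel '[[-1,0,0,0,0,0,0.9],[-1,0,0,0,0,0,0.6],[-1,0,0,0,0,0,0.4],[-1,0,0,0,0,0,0]]'
python3 plan.py r -.204 0 .130 -85.64 0 0 .160 1 12
```

```text
clock: 42.8
tool_pos: [0.4683, 0.0973, 0.392]
orientation: [-179.9, 0.2, 75.6]
force: [1.3, -0.6, -1.6]
opening: 0.0557
gripper_force: 29.9
clock: 43.42
clock: 44.05
tool_pos: [0.4682, 0.0973, 0.3911]
orientation: [179.9, 0.3, 15.5]
clock: 44.68
clock: 45.3
clock: 45.92
clock: 46.42
tool_pos: [0.4683, 0.0973, 0.3913]
orientation: [179.8, -0.1, -85.7]
force: [-0.5, -0.7, -2.0]
opening: 0.0557
gripper_force: 29.9
t 46.42 j [ 35.   2. -24.   0. -64. -31.] F [-0.5 -0.7 -2. ] TCP [ 0.507 -0.144  0.29 ]
turn total [ 0.04 -0.02 -0.  ] per row [ 0.037 -0.023 -0.005]
shift total [ 9.73 -0.81  4.05] per row [ 0.811 -0.068  0.338]
```

```bash

python3 -m handwheel '[[-1,0.811,-0.068,0.338,0,0,0],[-1,0.811,-0.068,0.338,0,0,0],[-1,0.811,-0.068,0.338,0,0,0],[-1,0.811,-0.068,0.338,0,0,0],[-1,0.811,-0.068,0.338,0,0,0]]'|sed -n '1,2p'
python3 -m handwheel '[[-1,0.811,-0.068,0.338,0,0,0],[-1,0.811,-0.068,0.338,0,0,0],[-1,0.811,-0.068,0.338,0,0,0],[-1,0.811,-0.068,0.338,0,0,0],[-1,0.811,-0.068,0.338,0,0,0]]'|sed -n '1,2p'
python3 -m handwheel '[[-1,0.811,-0.068,0.338,0,0,0],[-1,0.811,-0.068,0.338,0,0,0],[-1,0,0,0,0,0,0]]'
python3 plan.py r -.204 0 .105 -85.64 0 0 .160 1 2
cat > rd.py <<'E'
from fitp import *
import fitp,sys
from plan import F
from scipy.optimize import minimize
g=loc(F["r"],o["tool_pos"])[0]; print("grasp in reader",g.round(4))
z0=o["tool_pos"][2]-.16
def pts(q,a,b,n=60): # q: e(mm) grasp to gripped end, lateral mm, yaw deg, pitch deg (nose down +), dz mm
    P=np.linspace(a,b,n); X=np.c_[P[:,1]+.08-q[0]/1e3,P[:,0],P[:,2]-.005]
    X=R.from_euler('zy',[q[2],q[3]],degrees=True).apply(X); X+=[g[0],g[1]+q[1]/1e3,z0+q[4]/1e3]; return W(F["r"],X)
fitp.pts=pts
for nm in(("side",),("top",),("side","top")):
  res=[]
  for e0 in(18,24,30):
   for p0 in(0,6,12):
    x0=np.array([e0,0,0,p0,0.]); S=np.vstack([x0,x0+np.diag([3,2,2,3,2])])
    r=minimize(lambda v:-score(v,nm)+.3*v[1]**2+.3*v[4]**2+v[2]**2,x0,method="Nelder-Mead",options=dict(initial_simplex=S,maxiter=400)); res.append((round(-r.fun,1),*r.x.round(1)))
  for b in sorted(res,reverse=True)[:2]: print(nm,*b)
E
python3 rd.py
```

```text
clock: 47.05
tool_pos: [0.4845, -0.0038, 0.3492]
clock: 47.68
tool_pos: [0.5007, -0.1043, 0.3071]
clock: 48.05
tool_pos: [0.5069, -0.1448, 0.2898]
orientation: [179.7, -0.1, -85.7]
force: [-0.4, -0.4, -0.5]
opening: 0.0557
gripper_force: 29.9
t 48.05 j [  5.  13. -27.   0. -51.  -1.] F [-0.4 -0.4 -0.5] TCP [ 0.507 -0.144  0.265]
turn total [ 0.05 -0.02 -0.01] per row [ 0.048 -0.021 -0.012]
shift total [-0.05 -0.01  0.99] per row [-0.024 -0.004  0.496]
grasp in reader [-2.028e-01 -2.000e-04]
('side',) 307.9 27.5 -2.3 -1.1 0.5 -1.1
('side',) 307.8 28.0 -2.4 -1.0 0.6 -0.5
('top',) 59.5 3.3 -0.6 -0.4 10.5 1.9
('top',) 51.9 15.5 -0.9 -0.5 10.1 0.0
('side', 'top') 353.9 25.4 -1.7 -1.1 0.4 -3.1
('side', 'top') 353.3 26.1 -1.8 -1.2 0.5 -2.3
```

```bash

python3 -m handwheel '[[-1,0,-0.04,0.5,0,0,0],[-1,0,0,0.5,0,0,0],[-1,0,0,0.4,0,0,0]]'|sed -n '1,4p'
python3 -m handwheel '[[-1,0.3,0,0,0,0,0],[-1,0.4,0,0,0,0,0],[-1,0.4,0,0,0,0,0],[-1,0.3,0,0,0,0,0],[-1,0,0,0,0,0,0]]'
python3 plan.py r -.134 0 .090 -85.64 0 0 .160 1 2
python3 rd.py
```

```text
clock: 48.52
tool_pos: [0.5078, -0.1436, 0.2547]
orientation: [179.8, -0.1, -85.6]
force: [-0.2, 0.0, -1.1]
clock: 49.15
tool_pos: [0.5107, -0.1796, 0.2561]
orientation: [179.8, -0.1, -85.7]
force: [-0.7, -0.0, -1.6]
opening: 0.0561
gripper_force: 29.9
t 49.15 j [  1.  16. -27.   0. -46.   3.] F [-0.7 -0.  -1.6] TCP [ 0.512 -0.213  0.25 ]
turn total [ 0.03 -0.02 -0.01] per row [ 0.025 -0.023 -0.009]
shift total [1.35 0.04 0.24] per row [0.676 0.019 0.121]
grasp in reader [-0.1678  0.001 ]
('side',) 311.6 28.9 -2.0 -1.6 0.2 -0.4
('side',) 311.5 29.2 -2.2 -1.5 0.1 -0.1
('top',) 44.4 29.4 -1.7 -0.1 10.3 -0.1
('top',) 44.4 29.4 -1.8 -0.0 10.4 -0.2
('side', 'top') 346.3 26.9 -1.6 -1.0 0.1 -2.3
('side', 'top') 346.3 26.8 -1.6 -1.0 0.1 -2.4
```

```bash

python3 -m handwheel '[[-1,0.35,0,0,0,0,0],[-1,0.35,0,0,0,0,0],[-1,0.25,0,0.05,0,0,0],[-1,0,0,0.1,0,0,0]]'|sed -n '1,4p'
python3 -m handwheel '[[-1,0,0,0.08,0,0,0],[-1,0,0,0,0,0,0]]'
python3 -m handwheel '[[-1,0.12,0,0,0,0,0],[-1,0,0,0,0,0,0]]'|sed -n '1,4p'
```

```text
clock: 49.75
tool_pos: [0.5126, -0.2031, 0.2522]
orientation: [179.8, -0.1, -85.7]
force: [-4.6, 1.0, 18.4]
clock: 50.0
tool_pos: [0.5125, -0.203, 0.2521]
orientation: [179.9, -0.2, -85.6]
force: [-6.1, -1.1, 15.8]
opening: 0.056
gripper_force: 30.0
clock: 50.25
tool_pos: [0.5133, -0.2052, 0.2522]
orientation: [180.0, -0.2, -85.6]
force: [-4.6, 5.9, 15.4]
```

```bash

python3 -m handwheel '[[-1,0,0,-0.06,0,0,0],[-1,0,0,0,0,0,0]]'|sed -n '1,4p'
python3 rd.py
```

```text
clock: 50.5
tool_pos: [0.5129, -0.2054, 0.2522]
orientation: [179.9, -0.1, -85.6]
force: [-1.5, 3.4, 6.2]
grasp in reader [-0.1419  0.0012]
('side',) 234.5 32.9 -1.2 1.4 8.5 -1.0
('side',) 230.5 34.7 -1.2 2.2 11.7 -0.7
('top',) 40.6 25.1 -1.0 -0.4 17.3 -0.1
('top',) 40.6 25.0 -1.0 -0.4 17.2 -0.1
('side', 'top') 263.4 33.3 -1.4 1.1 8.4 -0.7
('side', 'top') 257.6 32.5 -1.2 2.8 11.8 -1.8
```

```bash

python3 -m handwheel '[[-1,0.1,0,-0.02,0,0,0],[-1,0.1,0,0,0,0,0]]'|sed -n '2p;4p'
python3 -m handwheel '[[-1,0.1,0,0,0,0,0]]'|sed -n '2p;4p'
python3 -m handwheel '[[-1,0.08,0,0,0,0,0],[-1,0,0,0,0,0,0]]'|sed -n '1,2p;4p'
```

```text
tool_pos: [0.5133, -0.2106, 0.2523]
force: [0.2, 2.5, 2.2]
tool_pos: [0.5134, -0.2127, 0.2522]
force: [-1.9, 19.0, 10.8]
clock: 51.22
tool_pos: [0.5134, -0.2132, 0.2522]
force: [-2.2, 19.9, 8.3]
```

```bash

python3 -m handwheel '[[-0.2,0,0,0,0,0,0],[1,0,0,0,0,0,0],[1,0,0,0,0,0,0],[1,0,0,0,0,0,0],[1,0,0,0,0,0,0]]'
python3 rd.py
```

```text
clock: 51.85
tool_pos: [0.5134, -0.2153, 0.2521]
orientation: [179.8, -0.1, -85.6]
force: [-0.1, -0.8, -0.4]
opening: 0.0863
gripper_force: 0.0
grasp in reader [-0.132   0.0009]
('side',) 256.9 34.9 -2.3 0.1 4.0 -0.4
('side',) 238.9 30.6 -1.4 2.3 12.7 -0.2
('top',) 43.4 21.1 -3.2 0.4 2.1 -0.4
('top',) 43.3 21.1 -3.2 0.3 1.9 -0.2
('side', 'top') 287.9 33.9 -2.2 0.0 4.0 -1.2
('side', 'top') 269.8 23.9 -0.8 3.3 15.5 -3.2
```

Released. I rise clear and measure the carrier on the tongue.

```bash

python3 -m handwheel '[[1,0,0,-0.4,0,0,0],[1,0,0,-1,0,0,0],[1,0,0,-1,0,0,0],[1,-0.5,0,-1,0,0,0],[1,-1,0,-1,0,0,0]]'|sed -n '1,4p'
cat > home.py <<'E'
from fitp import *
import fitp
from plan import F
from scipy.optimize import minimize
def pts(q,a,b,n=60): # q: nose x mm, lateral mm, yaw deg, pitch deg
    P=np.linspace(a,b,n); X=R.from_euler('zy',[q[2],q[3]],degrees=True).apply(np.c_[P[:,1],P[:,0],P[:,2]]); X+=[q[0]/1e3-.08,q[1]/1e3,.085]; return W(F["r"],X)
fitp.pts=pts
for nm in(("side",),("top",),("side","top")):
  res=[]
  for e0 in(-14,-8,-2,3):
    x0=np.array([e0,0,0,0.]); S=np.vstack([x0,x0+np.diag([3,2,2,2])])
    r=minimize(lambda v:-score(v,nm),x0,method="Nelder-Mead",options=dict(initial_simplex=S,maxiter=400)); res.append((round(-r.fun,1),*r.x.round(1)))
  for b in sorted(res,reverse=True)[:2]: print(nm,*b)
E
python3 home.py
```

```text
clock: 52.58
tool_pos: [0.5108, -0.1774, 0.3637]
orientation: [179.9, -0.2, -85.7]
force: [0.9, -0.0, -0.1]
('side',) 230.7 -7.6 -0.3 2.5 5.6
('side',) 229.9 -9.3 -0.5 2.5 6.4
('top',) 110.9 -22.5 -3.2 3.1 14.3
('top',) 95.2 5.7 -1.2 5.2 -1.9
('side', 'top') 326.1 -15.1 -1.6 1.6 1.0
('side', 'top') 305.1 -5.8 -0.6 3.1 8.1
```

```bash

python3 -m handwheel '[[-1,-1,0,0,0,0,0],[-1,-1,0,0,0,0,0],[-1,-1,0,0,0,0,0],[-1,-1,0,0,0,0,0],[-1,0,0,0,0,0,0]]'|sed -n '1,5p'
sed -i 's/-score(v,nm)/-score(v,nm)+.5*v[3]**2/' home.py
python3 home.py
python3 plan.py r -.190 0 .091 -85.64 0 0 .178 1 5
```

```text
clock: 53.3
tool_pos: [0.5032, -0.0767, 0.3623]
orientation: [179.9, -0.1, -85.5]
force: [0.7, 0.2, -0.7]
opening: 0.0431
('side',) 133.1 -8.4 2.6 2.1 2.4
('side',) 133.1 -8.6 2.6 2.1 2.6
('top',) 120.3 2.0 0.5 -0.5 0.3
('top',) 120.3 2.0 0.4 -0.8 0.1
('side', 'top') 234.2 1.6 0.6 -1.2 -3.4
('side', 'top') 220.6 2.1 0.6 -0.3 1.2
t 53.4 j [ 13.   7. -23.   0. -60.  -9.] F [0.2 0.  0. ] TCP [ 0.508 -0.158  0.269]
turn total [ 0.03 -0.02  0.01] per row [ 0.027 -0.023  0.01 ]
shift total [3.2  0.05 3.73] per row [0.64  0.011 0.745]
```

The unobstructed top view puts the nose at the stop (+2 mm, within error), lateral offset 0.5 mm and yaw about 0.5°. I confirm with a gentle push from behind, fingers closed.

```bash

python3 -m handwheel '[[-1,0.62,0,0.7,0,0,0],[-1,0.62,0,0.75,0,0,0],[-1,0.62,0,0.75,0,0,0],[-1,0.62,0,0.75,0,0,0],[-1,0.62,0,0.7,0,0,0]]'|sed -n '1,5p'
python3 -m handwheel '[[-1,0.2,0,0.06,0,0,0],[-1,0.2,0,0,0,0,0],[-1,0.15,0,0,0,0,0]]'|sed -n '1,2p;4p'
python3 plan.py r -.1695 0 .091 -85.64 0 0 .178 1 1
```

```text
clock: 54.02
tool_pos: [0.5088, -0.1566, 0.2702]
orientation: [179.8, -0.1, -85.7]
force: [-0.3, -0.1, 1.4]
opening: -0.0
clock: 54.4
tool_pos: [0.5103, -0.1691, 0.2703]
force: [0.0, -0.7, 0.3]
t 54.4 j [  3.  15. -27.   0. -48.   2.] F [ 0.  -0.7  0.3] TCP [ 0.51  -0.178  0.269]
turn total [ 0.02 -0.02  0.  ] per row [ 0.015 -0.024  0.004]
shift total [0.35 0.05 0.05] per row [0.354 0.055 0.05 ]
```

```bash

python3 -m handwheel '[[-1,0.1,0,0.05,0,0,0],[-1,0.1,0,0.03,0,0,0]]'|sed -n '2p;4p'
python3 -m handwheel '[[-1,0.08,0,0,0,0,0]]'|sed -n '2p;4p'
python3 -m handwheel '[[-1,0.08,0,0,0,0,0]]'|sed -n '2p;4p'
```

```text
tool_pos: [0.5104, -0.1738, 0.2677]
force: [0.1, 0.2, -0.3]
tool_pos: [0.5104, -0.1756, 0.2674]
force: [-0.5, 9.1, 3.1]
tool_pos: [0.5105, -0.1764, 0.2674]
force: [-3.6, 22.2, 8.5]
```

The push met a firm stop straight away (22 N within 1 mm), so the carrier is home. I retreat and check once more.

```bash

python3 -m handwheel '[[-1,-0.3,0,0,0,0,0],[-1,-0.6,0,-0.3,0,0,0],[-1,-0.6,0,-1,0,0,0],[-1,-0.6,0,-1,0,0,0],[-1,-0.6,0,-1,0,0,0]]'|sed -n '1,4p'
python3 -m handwheel '[[-1,-0.8,0,-0.3,0,0,0],[-1,-0.3,0,0,0,0,0],[-1,0,0,0,0,0,0],[-1,0,0,0,0,0,0]]'|sed -n '1,4p'
python3 home.py
```

```text
clock: 55.52
tool_pos: [0.5055, -0.1093, 0.3511]
orientation: [179.9, -0.2, -85.6]
force: [1.0, -0.0, -0.3]
clock: 56.02
tool_pos: [0.5035, -0.0831, 0.3567]
orientation: [179.8, -0.1, -85.6]
force: [-0.5, 0.0, -0.8]
('side',) 183.7 7.3 3.7 3.4 1.9
('side',) 179.1 -5.8 2.8 2.8 2.5
('top',) 112.8 2.0 0.3 -0.1 0.2
('top',) 112.8 2.0 0.3 -0.2 0.2
('side', 'top') 291.5 -28.3 1.8 0.6 2.4
('side', 'top') 264.7 2.3 1.3 -0.1 -3.8
```

```bash
python3 -c "
from plant import *
print(close_job())"
```

```text
the job is handed in; nothing more can be done
None
```

I handed the job in at about 56 s with the carrier released on the reader's tongue; the hand-in returned no verdict. The last top-view fit put it flat, at the stop to within a few millimetres and on the centre line to within 1 mm. A push from behind met a rigid stop. On the way, joint 6 hit its limit and the carrier's nose pressed on the hood with about 49 N, so I set it down on the bridge roof and regripped it. I did not measure the blank or the bystanders again at the end.

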